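# Hold the jig's hinged upright square with an engineer's square

### The arm

A 6-joint arm with a two-finger parallel gripper is mounted at the origin on a cart in front of the work surface, level with it; the furniture and walls round the work are solid. World frame = base frame: x ahead of the robot, y to its left, z up, the work surface at z = 0. Lengths are in m, angles in rad, forces in N, time in s.
With the tool pointing down it reaches from about 0.275 to 0.775 m from the base axis. Payload 14.6 kg.
Tool frame: the origin (TCP) lies at the very end of the fingers, on their centre line; the grasp point (between the pads) lies 19 mm behind it; y points along the fingers, x is the direction in which the jaws open and shut, and the axes are right-handed (so a half turn about y gives the same grasp; the last joint's range is limited). The gripper opens to 85 mm and grips with 20 to 120 N. Pads are 22 mm wide; open, the fingers measure 114 mm over their backs; the gripper's body (76 mm by 85 mm) begins 54 mm behind the grasp point. The pads swing forward as they close: fully open they stand 13 mm farther back than shut.
Start: joints at [-1.348, 0.263, -0.048, 1.259, 0, 1.415], TCP at [0.194, -0.488, 0.231] pointing down, gripper open.
Joint ranges: [-2.65, 2.65], [-0.89, 1.7], [-1.18, 1.37], [-2.13, 2.11], [-1.35, 1.29], [-3.14, 3.14]. Speed limits (rad/s): [1.89, 1.89, 2.57, 2.79, 3.14, 3.14].

### API

Orientations are given as a rotation vector (axis times angle).
In Python, from rig import sense, capture, close_job gives the robot as it stands.
- The arm moves only by the tool send_rows, never from a script. Its argument "steps" is a list that holds one entry, the list of rows, each a list of 7 numbers: the turn, a rotation vector about the world's x, y, z in degrees, then the shift along the world's x, y, z in m, then the closure in counts, from 0 (fully open) to 255 (shut). A call has 1 to 8 rows; each row is the pose to reach, as a shift and turn from the pose measured when the call began; what a row does not reach only later rows make up. A row lasts 1/12 s, in which the tool goes at most 41.7 mm and 7.16 degrees, less where a joint would pass 70% of its speed; a pose out of reach is approached as far as the arm can. A call with a gripper value outside its range is refused whole. The fingers move at their own pace and stop on an object; "squeeze" is the grip in N (left out, the last holds). Time passes only in rows, so rows that repeat a pose let the fingers close. It gives the time, the measured TCP pose, the force and the opening at its end, in the units of the state.
- sense(): the state, without advancing time (a new reading comes with each control period).
- capture(name): name is "scene" or "top" or "wrist"; returns a dict with "img" (420x560x3 uint8, red, green, blue), "mtx" (3x3 intrinsics, pixels), "position" and "rotation" of the camera in the world; the wrist camera has in their place "T_tool_cam" (4x4, takes a point from camera to tool coordinates, whose origin is the TCP and whose axes are the tool frame's). Camera axes: x right, y down, z forward; pixel columns grow to the right and rows downward; lengths in m; the calibration is good to about 2 mm. A picture is of the moment at which its call begins: read the wrist's pose just before it. There is no depth.
- close_job(): hands the job in, once; it reports no verdict.
The state is a dict: "time": time; "joint_positions": joint angles; "dq": joint speeds; "joint_torque": joint torques, N m; "tcp_pos": TCP position; "ee_rot": TCP orientation; "wrist_force": force on the tool from outside, world axes, zero at the start; "wrist_torque": the same for the moment, N m; "width": finger opening in m.
Only numpy, scipy, OpenCV 4.12 (cv2) and the standard library are available. Lean on these libraries where they do the work, as an engineer would, in place of code of your own. Each camera call takes 0.05 s, during which the arm holds its last target.

### The job

A loose bearing race has been left on the jig's steel plate: pick it up and lay it in the shallow parts tray. Then pick up the engineer's square, set it upright along the plate with its stock flat on the plate, and push the back of its blade squarely against the leaning hinged upright until both faces of the square touch fully and the upright stands at a right angle to the plate. Finish while still gripping the square and pressing it there, so the upright stays square; do not let go, and leave the micrometer where it lies.

Things in the scene. Friction and masses are not known exactly. Their poses are not given: they have to be found in the camera images.
- race_center (a point): Centre (half-way up) of the grey steel ball-bearing race lying flat on the jig's plate: ring 29 mm outside diameter, 10 mm high, 28 g; grasp it across the outside. (Similar races lie in the tray and on the bare table; they are not part of the job.)
- race: The same race; origin at the centre of its underside.
- tray: Shallow open steel tray fixed on the table, 110 (its x) x 150 (its y) x 24 mm high, walls and floor 3 mm; origin at the centre of its underside. Two other races lie in the +y end of it (around y = +50 mm, x = +-20 mm); the middle and the -y half are empty.
- jig: Jig fixed on the table; origin at the centre of its steel base plate's underside on the table top. The plate is 200 (x) x 100 (y) x 15 mm high. x runs along the plate towards the hinged upright, z up. Two low cheeks (24 mm high above the plate) stand beside the upright's foot, behind its working face.
- corner (a point): The inside corner of the jig: on the plate's top, at the middle of the foot of the upright's working face (which looks to -x of the jig) as it is when square; 60 mm from the plate's centre along jig x. Axes as the jig.
- upright (a joint): Lean of the hinged upright, rad: 0 = square to the plate; positive = leaning over the plate towards -x of the jig (it starts at about 0.1 to 0.18). It can also be pushed past square, to -0.12. A spring (1.5 N m/rad, resting near 0.14) with light friction pushes it back to its lean: held at 0, it presses on what holds it with about 3 to 5 N at its top.
- upright_top (a point): Middle of the top edge of the upright's working face. The upright is a flat aluminium bar 50 mm wide (jig y), 14 mm thick, reaching 60 mm above the plate. Its pivot lies 8 mm above the plate and 8 mm behind the face.
- square: Engineer's square of bare steel, about 350 g, standing on its stock: stock 110 (x) x 26 (y) x 22 mm high, at its +x end an upright blade 30 mm wide (x), 10 mm thick (y), 92 mm high. Origin: centre of the stock's underside; x along the stock to the blade end, z up the blade. Working faces: the underside and the blade's back (+x face, 55.5 mm from the origin, flush with the stock's end).
- square_grip (a point): Point on the square's blade, mid-width and mid-thickness, 56 mm above the stock's underside, 15 mm from the blade's back; grip the 10 mm thickness here (closing along the square's y).
- square_heel (a point): Outer corner of the square where its two working faces meet, mid-thickness: 55.5 mm along x from the square's origin, at the level of the underside. It belongs at the jig's corner.
- micrometer: Small measuring micrometer, 61 x 130 x 16 mm, lying on the table as a bystander, to be left where it lies.
There are look-alikes about, which are no part of the job. What is shaped like the tray but green is not meant.

How it is judged:
By the outcome, as a careful person would: the job done as asked, in the order asked, and still so for the second after the job is handed in, while the arm keeps its last pose, push and grip.
It also fails if it takes over 58 s, if anything falls off the work surface, if the arm or the gripper's body presses on something with over 40 N, if the wrist force passes 120 N, or if a joint passes its speed limit or range.

## Working session

There is one attempt and no reset: what is moved stays moved. The work goes in short steps, Python scripts to look and compute and a tool call to move; the robot and the scene stay as the last step left them, time stands still between calls to the robot, and variables do not carry over. Pictures are saved under pics/ and viewed, and the job is handed in when it is done.

Besides the shell and the picture viewer there is one more tool, called after "Call:" by a JSON object that holds its "fn" and its "kwargs". send_rows: Moves the arm, as the interface text tells. Its arguments: {"type":"object","properties":{"steps":{"type":"array"},"squeeze":{"type":"number"}},"required":["steps"]}

```bash
ls; mkdir -p pics; python3 - <<'E'
from rig import sense,capture
import cv2,json,numpy as np
s=sense();print({k:np.round(v,4).tolist() for k,v in s.items()})
for n in("scene","top","wrist"):
    c=capture(n);cv2.imwrite(f"pics/{n}0.png",c["img"][:,:,::-1])
    print(n,{k:np.round(v,4).tolist() for k,v in c.items() if k!="img"})
E
```

```text
pics
{'time': 0.0, 'joint_positions': [-1.3482, 0.2635, -0.049, 1.2594, -0.0, 1.4155], 'dq': [-0.0001, -0.0012, 0.0003, 0.002, 0.0004, 0.0002], 'joint_torque': [0.0028, -63.7629, 38.4553, 0.0139, 0.0, -0.0], 'tcp_pos': [0.1936, -0.4877, 0.2308], 'ee_rot': [-1.3638, 0.9271, -0.9258], 'wrist_force': [0.4497, -0.3892, 0.8259], 'wrist_torque': [-0.0013, 0.0161, 0.0322], 'width': 0.0854}
scene {'mtx': [[409.4541, 0.0, 274.5053], [0.0, 409.4541, 215.6207], [0.0, 0.0, 1.0]], 'position': [-0.0074, 0.7198, 0.7642], 'rotation': [-0.811, 2.4567, -1.2359]}
top {'mtx': [[494.1529, 0.0, 271.7638], [0.0, 494.1529, 205.7526], [0.0, 0.0, 1.0]], 'position': [0.4017, -0.0188, 1.1879], 'rotation': [-2.2074, 2.1555, -0.1247]}
wrist {'mtx': [[337.643, 0.0, 278.1412], [0.0, 337.643, 209.8764], [0.0, 0.0, 1.0]], 'T_tool_cam': [[1.0, -0.0004, -0.0001, -0.0004], [-0.0, -0.2604, 0.9655, -0.1433], [-0.0004, -0.9655, -0.2604, 0.0649], [0.0, 0.0, 0.0, 1.0]]}
```

View pics/top0.png

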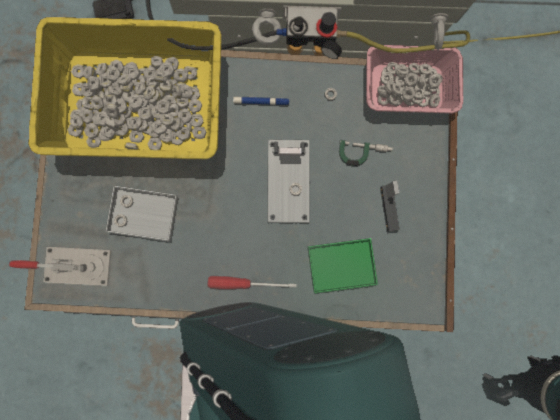

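View pics/scene0.png

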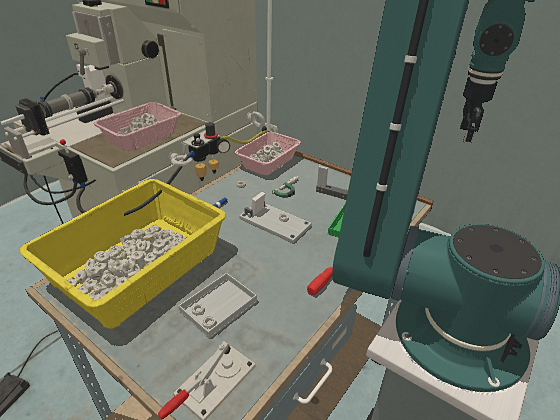

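View pics/wrist0.png

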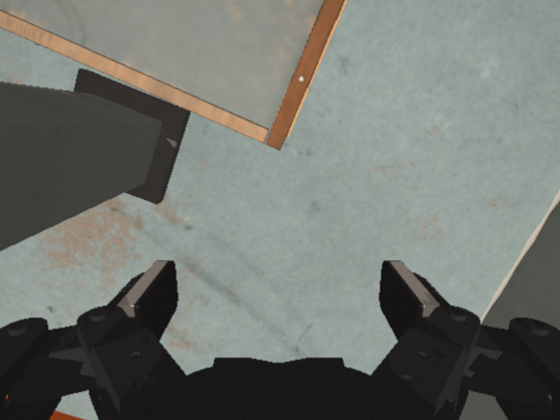

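The top view has the robot at the bottom, with world +x up and +y left. The jig is at about (289,181) with the race on it at (295,190). The grey tray is at (143,213) and the square at (390,206). The micrometer is at (365,150) and the green decoy tray at (342,265).

```bash
cat > h.py <<'E'
import numpy as np,cv2
from scipy.spatial.transform import Rotation as R
from rig import sense,capture
def cam(name):
    s=sense() ;c=capture(name)
    if 'T_tool_cam' in c:
        T=np.eye(4);T[:3,:3]=R.from_rotvec(s['ee_rot']).as_matrix();T[:3,3]=s['tcp_pos'];T=T@np.array(c['T_tool_cam'])
        return c['img'],np.array(c['mtx']),T[:3,:3],T[:3,3]
    return c['img'],np.array(c['mtx']),R.from_rotvec(c['rotation']).as_matrix(),np.array(c['position'])
def cast(px,K,Rm,p,z):
    px=np.atleast_2d(np.array(px,float));d=np.c_[px,np.ones(len(px))]@np.linalg.inv(K).T@Rm.T
    return p+d*((z-p[2])/d[:,2])[:,None]
def proj(X,K,Rm,p):
    v=(np.atleast_2d(X)-p)@Rm@K.T
    return v[:,:2]/v[:,2:]
E
python3 - <<'E'
from h import *
img,K,Rm,p=cam('top')
np.savez('top0.npz',img=img,K=K,Rm=Rm,p=p)
print(Rm,p)
def crop(x0,y0,x1,y1,s,n): cv2.imwrite(n,cv2.resize(img[y0:y1,x0:x1,::-1],None,fx=s,fy=s,interpolation=cv2.INTER_CUBIC))
crop(255,130,415,240,5,'pics/topc1.png')
crop(95,175,195,250,6,'pics/topc2.png')
E
```

```text
[[ 0.02280087 -0.99519245  0.09524763]
 [-0.99953694 -0.02461279 -0.01789181]
 [ 0.0201501  -0.09479558 -0.99529281]] [ 0.40167514 -0.01881681  1.18787646]
```

View pics/topc1.png

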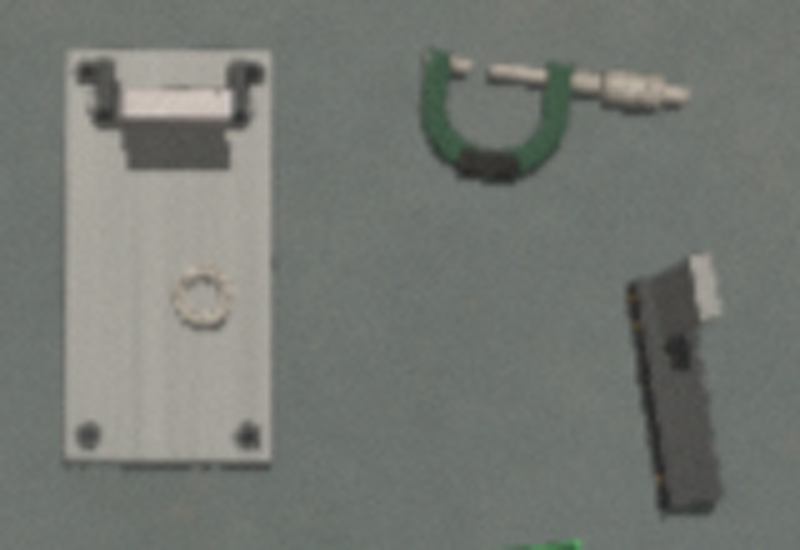

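View pics/topc2.png

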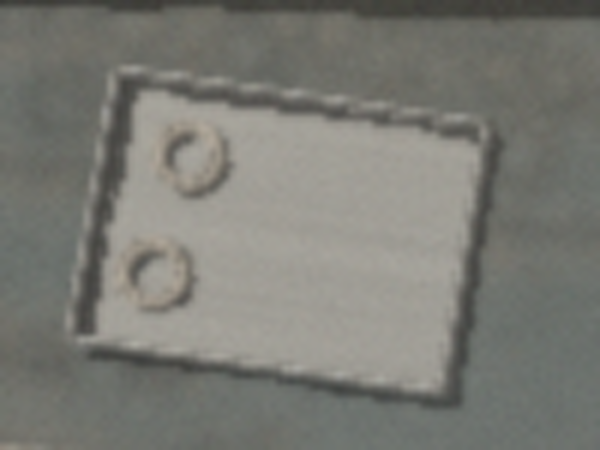

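The crop shows the plate corners, in crop pixels, at about (65,50), (271,50), (271,462) and (65,462). The race is at (204,297). The square stands on its stock with the blade at the far end. The tray corners show clearly and its two races lie at the left (+y) end.

```bash
python3 - <<'E'
from h import *
d=np.load('top0.npz');img,K,Rm,p=d['img'],d['K'],d['Rm'],d['p']
g=cv2.cvtColor(img,cv2.COLOR_RGB2GRAY)
def blob(x0,y0,x1,y1,lo,hi,k=3):
    m=np.zeros_like(g);m[y0:y1,x0:x1]=((g[y0:y1,x0:x1]>=lo)&(g[y0:y1,x0:x1]<=hi))*255
    m=cv2.morphologyEx(m,cv2.MORPH_CLOSE,np.ones((k,k),np.uint8))
    cs,_=cv2.findContours(m,cv2.RETR_EXTERNAL,cv2.CHAIN_APPROX_NONE);c=max(cs,key=cv2.contourArea)
    return c,cv2.minAreaRect(c)
def rect(name,r,z):
    b=cv2.boxPoints(r);w=cast(b,K,Rm,p,z);print(name,np.round(b,1).tolist(),'\n',np.round(w,4).tolist(),'ctr',w.mean(0).round(4),'sides',np.linalg.norm(np.roll(w,-1,0)-w,axis=1).round(4))
    for i in range(2):
        e=w[i+1]-w[i];print('   dir',np.degrees(np.arctan2(e[1],e[0])).round(1))
print(g[150:165,262:275])
c,r=blob(258,130,320,235,130,255,7);rect('plate',r,.015)
c,r=blob(95,178,190,248,125,255,5);rect('tray',r,.024)
c,r=blob(375,175,402,240,0,75,3);rect('stock',r,.022)
c,r=blob(375,175,402,205,140,255,1);rect('blade',r,.092)
c,r=blob(285,180,306,200,180,255,3);rect('race',r,.025)
E
```

```text
[[113 117 116 113 114 118 146 166 168 168 151 145 108]
 [112 113 113 116 112 119 149 167 169 167 140 126  96]
 [112 114 115 114 114 119 149 166 167 168 132 104  76]
 [115 114 112 113 113 121 148 167 169 168 154 112  67]
 [113 113 113 110 114 118 149 163 169 168 165 121  83]
 [116 118 112 111 113 119 148 167 168 169 167 155 117]
 [116 114 112 114 110 117 151 164 169 167 168 165 153]
 [112 113 112 111 112 114 149 164 167 169 170 168 165]
 [116 113 114 111 114 112 149 167 168 168 167 170 166]
 [112 112 113 110 111 113 149 167 168 167 169 168 166]
 [115 115 115 114 112 112 151 164 166 169 166 167 165]
 [115 116 113 115 117 114 150 164 170 164 170 166 167]
 [115 117 114 114 115 115 148 164 168 166 168 165 163]
 [114 114 114 115 113 113 149 166 168 164 168 168 166]
 [114 114 113 116 115 113 145 161 166 168 166 166 166]]
plate [[268.0, 140.0], [309.0, 140.0], [309.0, 221.0], [268.0, 221.0]] 
 [[0.6732, -0.0272, 0.015], [0.6759, -0.1263, 0.015], [0.4796, -0.1294, 0.015], [0.4773, -0.0318, 0.015]] ctr [ 0.5765 -0.0787  0.015 ] sides [0.0992 0.1963 0.0976 0.1959]
   dir -88.4
   dir -179.1
tra
[... 538 characters left out ...]
022], [0.5735, -0.3276, 0.022], [0.4592, -0.3431, 0.022], [0.4543, -0.3123, 0.022]] ctr [ 0.5139 -0.3199  0.022 ] sides [0.0315 0.1153 0.0312 0.1152]
   dir -80.8
   dir -172.3
blade [[392.70001220703125, 181.10000610351562], [396.3999938964844, 180.39999389648438], [398.29998779296875, 191.89999389648438], [394.6000061035156, 192.60000610351562]] 
 [[0.5691, -0.3093, 0.092], [0.5707, -0.3177, 0.092], [0.5447, -0.322, 0.092], [0.5431, -0.3136, 0.092]] ctr [ 0.5569 -0.3156  0.092 ] sides [0.0086 0.0264 0.0086 0.0263]
   dir -79.1
   dir -170.6Traceback (most recent call last):
  File "<stdin>", line 18, in <module>
  File "<stdin>", line 7, in blob
ValueError: max() iterable argument is empty
```

```bash
python3 - <<'E'
from h import *
s=sense();M=R.from_rotvec(s['ee_rot']).as_matrix();print(M.round(3))
for nx in([0,1,0],[0,-1,0]):
    x=np.array(nx,float);y=np.array([0,0,-1.]);z=np.cross(x,y);T=np.c_[x,y,z]
    print(nx,np.degrees(R.from_matrix(T@M.T).as_rotvec()).round(2))
d=np.load('top0.npz');print(cast([[295.4,189]],d['K'],d['Rm'],d['p'],.025))
E
```

```text
[[ 0.369 -0.     0.929]
 [-0.929  0.001  0.369]
 [-0.001 -1.     0.   ]]
[0, 1, 0] [-0.0000e+00 -5.0000e-02  1.5835e+02]
[0, -1, 0] [ -0.03   0.   -21.65]
[[ 0.55429448 -0.09492543  0.025     ]]
```

Call:
{"fn": "send_rows", "kwargs": {"steps": [[[0,0,-4,0.02,0.03,0,0],[0,0,-8,0.045,0.06,0,0],[0,0,-12,0.07,0.09,0,0],[0,0,-16,0.1,0.12,0,0],[0,0,-20.5,0.12,0.15,0,0],[0,0,-20.5,0.15,0.18,0,0],[0,0,-20.5,0.18,0.21,0,0],[0,0,-20.5,0.2,0.24,0,0]]]}}

```text
time: 0.87
tcp_pos: [0.3952, -0.2463, 0.231]
ee_rot: [-1.218, 1.194, -1.194]
wrist_force: [-0.6, -1.3, -0.3]
width: 0.0853
```

```bash
python3 -c "
from h import *
s=sense();print(s['tcp_pos'],s['joint_positions'],R.from_rotvec(s['ee_rot']).as_matrix().round(3),s['time'])"
```

```text
[ 0.39523672 -0.24631517  0.23097371] [-7.32994104e-01  1.61496155e-01 -1.84711992e-01  1.22442819e+00
  6.89589526e-04  2.38860190e+00] [[ 0.02   0.001  1.   ]
 [-1.     0.     0.02 ]
 [-0.    -1.     0.001]] 0.8667
```

Call:
{"fn": "send_rows", "kwargs": {"steps": [[[0,0,7,0.015,0.02,0,0],[0,0,14,0.03,0.04,0,0],[0,0,21,0.045,0.06,0,0],[0,0,28,0.06,0.08,0,0],[0,0,35,0.075,0.1,0,0],[0,0,42,0.09,0.12,0,0],[0,0,49,0.105,0.14,0,0],[0,0,56,0.12,0.155,0,0]]]}}

```text
time: 1.53
tcp_pos: [0.5157, -0.0896, 0.2309]
ee_rot: [-1.524, 0.444, -0.444]
wrist_force: [-0.8, 0.4, 0.7]
width: 0.0856
```

Call:
{"fn": "send_rows", "kwargs": {"steps": [[[0,0,7,0,0,0,0],[0,0,14,0,0,0,0],[0,0,21,0,0,0,0],[0,0,28,0,0,0,0],[0,0,35,0,0,0,0],[0,0,42,0,0,0,0],[0,0,49,0,0,0,0],[0,0,56,0,0,0,0]]]}}

```text
time: 2.2
tcp_pos: [0.5156, -0.0896, 0.2308]
ee_rot: [-1.545, -0.326, 0.328]
wrist_force: [-0.0, -0.9, -0.4]
width: 0.0852
```

Call:
{"fn": "send_rows", "kwargs": {"steps": [[[0,0,7,0,0,0,0],[0,0,14,0,0,0,0],[0,0,21,0,0,0,0],[0,0,28,0,0,0,0],[0,0,35,0,0,0,0],[0,0,42,0,0,0,0],[0,0,49,0,0,0,0],[0,0,56,0,0,0,0]]]}}

```text
time: 2.87
tcp_pos: [0.5155, -0.0896, 0.2307]
ee_rot: [-1.285, -1.081, 1.084]
wrist_force: [-0.1, 0.6, 0.4]
width: 0.0854
```

```bash
python3 -c "
from h import *
s=sense();M=R.from_rotvec(s['ee_rot']).as_matrix();print(s['tcp_pos'],s['joint_positions'],M.round(3),s['time'],np.degrees(np.arctan2(-M[0,0],M[1,0])))
img,K,Rm,p=cam('wrist');np.savez('w1.npz',img=img,K=K,Rm=Rm,p=p);cv2.imwrite('pics/w1.png',img[:,:,::-1])"
```

```text
[ 0.51554435 -0.08956428  0.23067535] [-3.27234679e-01  2.61120311e-01 -5.27339031e-02  1.25797754e+00
 -1.05897349e-03 -1.56629906e-01] [[ 0.17  -0.001 -0.985]
 [ 0.985 -0.001  0.17 ]
 [-0.001 -1.     0.001]] 2.8667 -9.77487195804129
```

View pics/w1.png

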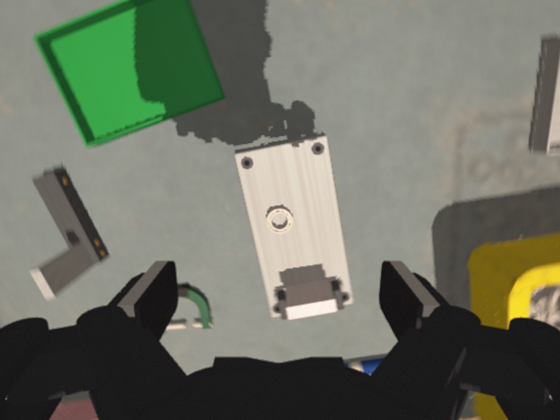

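This wrist view shows the plate with corners near (236,151), (326,135), (353,300) and (272,317). The race is at (279,219), the upright's top at (310,310) and the square at the left (70,230).

```bash
python3 - <<'E'
from h import *
d=np.load('w1.npz');img,K,Rm,p=d['img'],d['K'],d['Rm'],d['p']
crop=lambda x0,y0,x1,y1,s,n: cv2.imwrite(n,cv2.resize(img[y0:y1,x0:x1,::-1],None,fx=s,fy=s,interpolation=cv2.INTER_CUBIC))
crop(225,125,365,325,3,'pics/w1a.png');crop(20,155,120,310,3.8,'pics/w1b.png')
g=cv2.cvtColor(img,cv2.COLOR_RGB2GRAY)
m=np.zeros_like(g);m[120:300,225:365]=(g[120:300,225:365]>150)*255
m=cv2.morphologyEx(m,cv2.MORPH_CLOSE,np.ones((9,9),np.uint8))
cs,_=cv2.findContours(m,cv2.RETR_EXTERNAL,cv2.CHAIN_APPROX_NONE);c=max(cs,key=cv2.contourArea)
# straight edges: fit lines to left/right sides and bottom(robot) edge
pts=c[:,0].astype(float);W=cast(pts,K,Rm,p,.015)
np.save('plateW.npy',W)
# rough frame
ang=np.radians(1.2);ex=np.array([np.cos(ang),np.sin(ang)]);ey=np.array([-ex[1],ex[0]])
c0=np.array([.5765,-.0785]);u=(W[:,:2]-c0)@ex;v=(W[:,:2]-c0)@ey
print(u.min(),u.max(),v.min(),v.max())
for nm,sel in(('L',(v>v.max()-.01)&(abs(u)<.07)),('R',(v<v.min()+.01)&(abs(u)<.07)),('near',(u<u.min()+.006)&(abs(v)<.04))):
    q=W[sel][:,:2].astype(np.float32);vx,vy,x0,y0=cv2.fitLine(q,cv2.DIST_HUBER,0,1e-3,1e-3).ravel()
    print(nm,len(q),np.degrees(np.arctan2(vy,vx)),(x0,y0))
E
```

```text
-0.11227399737765857 0.09292192870862602 -0.09853281300072138 0.07580251343733344
L 111 -0.6234205 (np.float32(0.576488), np.float32(-0.008239435))
R 42 -12.135874 (np.float32(0.6163667), np.float32(-0.17018527))
near 12 3.1393974 (np.float32(0.46775138), np.float32(-0.0980276))
```

View pics/w1a.png

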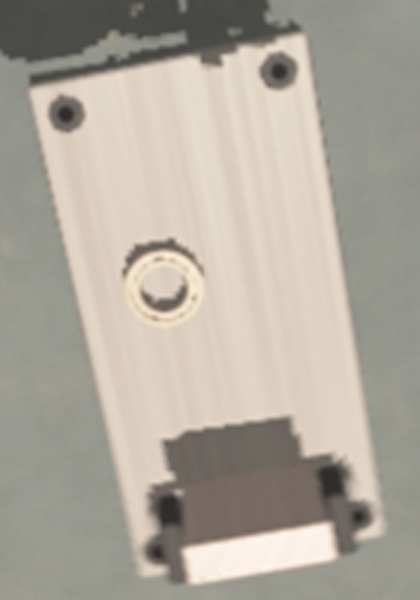

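View pics/w1b.png

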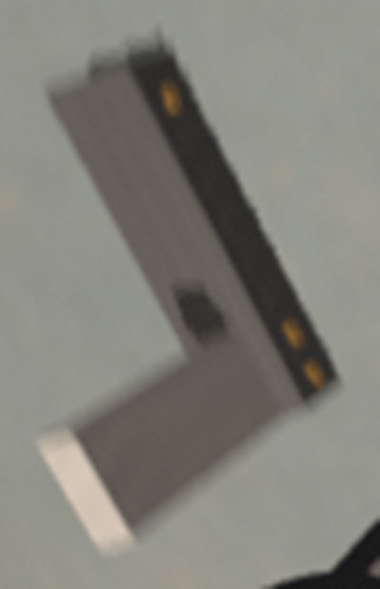

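The crops show clean plate edges, the race at crop (163,288) with a 40 px radius, and the square standing with its light blade top at crop (85,490).

```bash
cat > plate.py <<'E'
from h import *
def plate(f,thr=185,roi=(225,120,365,300),c0=(.5765,-.0785)):
    d=np.load(f);img,K,Rm,p=d['img'],d['K'],d['Rm'],d['p']
    g=cv2.cvtColor(img,cv2.COLOR_RGB2GRAY);x0,y0,x1,y1=roi
    print('bg',np.median(g[y0:y1,x0:x0+8]),'plate',np.median(g[(y0+y1)//2-20:(y0+y1)//2+20,(x0+x1)//2-10:(x0+x1)//2+10]))
    m=np.zeros_like(g);m[y0:y1,x0:x1]=(g[y0:y1,x0:x1]>thr)*255
    m=cv2.morphologyEx(m,cv2.MORPH_CLOSE,np.ones((7,7),np.uint8))
    cs,_=cv2.findContours(m,cv2.RETR_EXTERNAL,cv2.CHAIN_APPROX_NONE);c=max(cs,key=cv2.contourArea)
    W=cast(c[:,0].astype(float),K,Rm,p,.015)[:,:2]
    ang=np.radians(1.2);ex=np.array([np.cos(ang),np.sin(ang)]);ey=np.array([-ex[1],ex[0]]);c0=np.array(c0)
    u=(W-c0)@ex;v=(W-c0)@ey;print('ext',u.min(),u.max(),v.min(),v.max())
    out={}
    for nm,sel in(('L',(v>v.max()-.006)&(abs(u)<.07)),('R',(v<v.min()+.006)&(abs(u)<.07)),('near',(u<u.min()+.006)&(abs(v)<.04))):
        q=W[sel].astype(np.float32);vx,vy,a,b=cv2.fitLine(q,cv2.DIST_HUBER,0,1e-3,1e-3).ravel()
        print(nm,len(q),'angle',np.degrees(np.arctan2(vy,vx)).round(2),'uv',(((a,b)-c0)@ex).round(4),(((a,b)-c0)@ey).round(4))
E
python3 - <<'E'
from plate import *
plate('w1.npz')
d=np.load('w1.npz');K,Rm,p=d['K'],d['Rm'],d['p']
px=lambda x,y,s,ox,oy:[(x+.5)/s-.5+ox,(y+.5)/s-.5+oy]
corn=[px(*q,3,225,125) for q in((31,88),(302,33),(384,535),(138,577))]
w=cast(corn,K,Rm,p,.015);print(w.round(4),np.linalg.norm(np.roll(w,-1,0)-w,axis=1),w.mean(0))
print('race',cast([px(163,288,3,225,125)],K,Rm,p,.025))
ut=cast([px(*q,3,225,125) for q in((181,548),(334,522),(185,585),(339,558))],K,Rm,p,.0745);print('upright top',ut.round(4))
sq=[px(*q,3.8,20,155) for q in((38,440),(70,425),(133,543),(104,556))]
w=cast(sq,K,Rm,p,.092);print('blade top',w.round(4),w.mean(0),np.linalg.norm(np.roll(w,-1,0)-w,axis=1))
st=[px(*q,3.8,20,155) for q in((131,65),(305,403))]
print('stock top edge',cast(st,K,Rm,p,.022))
st=[px(*q,3.8,20,155) for q in((165,45),(338,380))]
print('stock bottom edge',cast(st,K,Rm,p,.0))
E
```

```text
bg 150.0 plate 213.0
ext -0.10046474432873213 0.09202045514877548 -0.049550519922159066 0.04929800952665262
L 118 angle 1.5 uv -0.0025 0.0481
R 114 angle 1.58 uv -0.002 -0.0485
near 78 angle -89.7 uv -0.0994 0.0018
[[ 0.477  -0.1294  0.015 ]
 [ 0.4745 -0.0331  0.015 ]
 [ 0.6729 -0.0272  0.015 ]
 [ 0.6749 -0.1266  0.015 ]] [0.09642106 0.1984805  0.0994099  0.1978885 ] [ 0.57481686 -0.07907004  0.015     ]
race [[ 0.55426208 -0.09567201  0.025     ]]
upright top [[ 0.6293 -0.1026  0.0745]
 [ 0.6284 -0.0513  0.0745]
 [ 0.6433 -0.1036  0.0745]
 [ 0.6419 -0.0514  0.0745]]
blade top [[ 0.5423 -0.3238  0.092 ]
 [ 0.5399 -0.3149  0.092 ]
 [ 0.5724 -0.3107  0.092 ]
 [ 0.5746 -0.3189  0.092 ]] [ 0.55726766 -0.31709198  0.092     ] [0.00924269 0.03277499 0.00851518 0.03264953]
stock top edge [[ 0.46228889 -0.31911453  0.022     ]
 [ 0.56726657 -0.30248148  0.022     ]]
stock bottom edge [[ 0.45913897 -0.32238211  0.        ]
 [ 0.56887619 -0.30393119  0.        ]]
```

Call:
{"fn": "send_rows", "kwargs": {"steps": [[[0,0,0,0.01,-0.002,-0.03,0],[0,0,0,0.02,-0.004,-0.06,0],[0,0,0,0.03,-0.006,-0.09,60],[0,0,0,0.0388,-0.006,-0.12,80],[0,0,0,0.0388,-0.006,-0.14,80],[0,0,0,0.0388,-0.006,-0.16,80],[0,0,0,0.0388,-0.006,-0.17,80],[0,0,0,0.0388,-0.006,-0.17,80]]], "squeeze": 30}}

```text
time: 3.58
tcp_pos: [0.5532, -0.0952, 0.0589]
ee_rot: [-1.279, -1.085, 1.09]
wrist_force: [-0.2, -0.5, -0.3]
width: 0.0582
```

```bash
python3 -c "
from h import *
s=sense();M=R.from_rotvec(s['ee_rot']).as_matrix();print(s['tcp_pos'],s['width'],s['time'])
img,K,Rm,p=cam('wrist');np.savez('w2.npz',img=img,K=K,Rm=Rm,p=p);cv2.imwrite('pics/w2.png',img[:,:,::-1]);
print(proj(s['tcp_pos'],K,Rm,p),proj([.5543,-.0955,.025],K,Rm,p))"
```

```text
[ 0.55319078 -0.09522022  0.05885214] 0.05823713818749498 3.5833
[[278.47911012 268.68084699]] [[278.27547844 244.86127889]]
```

View pics/w2.png

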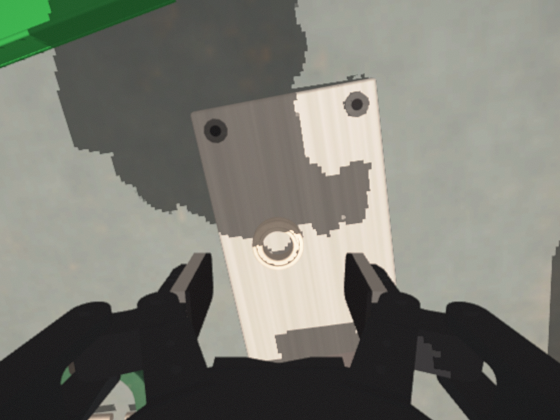

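The race shows at (278,243) where I predicted (278,245), so it is centred between the pads. Next I go down and close.

Call:
{"fn": "send_rows", "kwargs": {"steps": [[[0,0,0,0.001,0,-0.02,80],[0,0,0,0.0015,0,-0.035,80],[0,0,0,0.0015,0,-0.042,80],[0,0,0,0.0015,0,-0.042,120],[0,0,0,0.0015,0,-0.042,180],[0,0,0,0.0015,0,-0.042,220],[0,0,0,0.0015,0,-0.042,220],[0,0,0,0.0015,0,-0.042,220]]], "squeeze": 30}}

```text
time: 4.3
tcp_pos: [0.5561, -0.0957, 0.0197]
ee_rot: [-1.282, -1.087, 1.089]
wrist_force: [-1.1, -0.6, 6.9]
width: 0.026
```

```bash
python3 -c "
from h import *
s=sense();print(s['tcp_pos'],s['width'],s['time'],s['wrist_force'])
img,K,Rm,p=cam('wrist');cv2.imwrite('pics/w3.png',img[:,:,::-1])"
```

```text
[ 0.55607215 -0.09567645  0.01973972] 0.02598555358903885 4.3 [-1.12643762 -0.64600955  6.88799964]
```

View pics/w3.png

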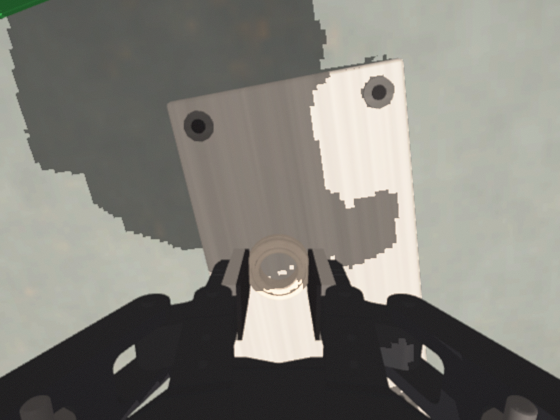

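Call:
{"fn": "send_rows", "kwargs": {"steps": [[[0,0,0,0,0,0.0,220],[0,0,0,0,0,0.003,220],[0,0,0,0,0,0.01,220],[0,0,0,0,0,0.025,220],[0,0,0,0,0,0.05,220],[0,0,0,0,0,0.06,220],[0,0,0,0,0,0.06,220]]], "squeeze": 40}}

```text
time: 4.93
tcp_pos: [0.5575, -0.0961, 0.0824]
ee_rot: [-1.286, -1.09, 1.088]
wrist_force: [0.4, -0.8, 0.3]
width: 0.0253
```

```bash
python3 -c "
from h import *
s=sense();print(s['tcp_pos'],s['width'],s['time'],s['wrist_force'])
img,K,Rm,p=cam('wrist');cv2.imwrite('pics/w4.png',img[:,:,::-1])"
```

```text
[ 0.55746505 -0.09610266  0.08237458] 0.025269005876286905 4.9333 [ 0.42386402 -0.79941514  0.33721665]
```

View pics/w4.png

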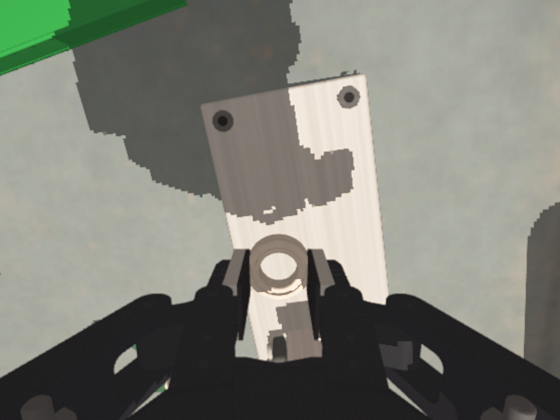

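The race is lifted and held between the pads at (278,265). Now I carry it to the tray.

Call:
{"fn": "send_rows", "kwargs": {"steps": [[[0,0,0,-0.012,0.02,0.005,220],[0,0,1,-0.025,0.05,0.01,220],[0,0,2,-0.045,0.085,0.01,220],[0,0,3,-0.06,0.12,0.01,220],[0,0,4,-0.07,0.155,0.01,220],[0,0,4,-0.07,0.19,0.01,220],[0,0,4,-0.07,0.225,0.01,220],[0,0,4,-0.07,0.26,0.01,220]]]}}

```text
time: 5.65
tcp_pos: [0.4858, 0.1657, 0.0898]
ee_rot: [-1.253, -1.14, 1.141]
wrist_force: [0.8, 0.1, -0.3]
width: 0.0254
```

Call:
{"fn": "send_rows", "kwargs": {"steps": [[[0,0,0,0,0.03,0,220],[0,0,0,0,0.055,0,220],[0,0,0,0,0.072,0,220],[0,0,0,0,0.082,0,220],[0,0,0,0,0.085,0,220],[0,0,0,0,0.085,0,220]]]}}

```text
time: 6.15
tcp_pos: [0.4855, 0.2506, 0.0891]
ee_rot: [-1.253, -1.139, 1.143]
wrist_force: [-0.3, -0.8, -0.5]
width: 0.0257
```

```bash
python3 -c "
from h import *
s=sense();M=R.from_rotvec(s['ee_rot']).as_matrix();print(s['tcp_pos'],s['width'],s['time'],s['wrist_force'],np.degrees(np.arctan2(-M[0,0],M[1,0])))
img,K,Rm,p=cam('wrist');cv2.imwrite('pics/w5.png',img[:,:,::-1]);
print(proj(np.array(s['tcp_pos'])*[1,1,0]+[0,0,.003],K,Rm,p))"
```

```text
[0.48551744 0.25062256 0.08912629] 0.025711809027848892 6.15 [-0.26331858 -0.77026906 -0.45521525] -5.30577536749848
[[278.54394948 216.5592752 ]]
```

View pics/w5.png

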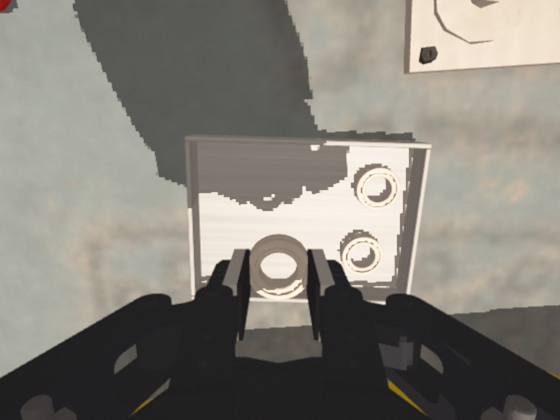

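The race hangs over the empty middle of the tray. Its landing point projects to (278,216), clear of the two tray races at (377,187) and (360,253). I'll lower it about 6 mm further towards -y.

Call:
{"fn": "send_rows", "kwargs": {"steps": [[[0,0,0,0,-0.003,-0.025,220],[0,0,0,0,-0.006,-0.05,220],[0,0,0,0,-0.006,-0.065,220],[0,0,0,0,-0.006,-0.075,220],[0,0,0,0,-0.006,-0.08,220],[0,0,0,0,-0.006,-0.08,220]]]}}

```text
time: 6.7
tcp_pos: [0.4855, 0.2434, 0.0088]
ee_rot: [-1.253, -1.138, 1.142]
wrist_force: [-1.2, 0.4, -0.9]
width: 0.0254
```

```bash
python3 -c "
from h import *
s=sense();print(s['tcp_pos'],s['width'],s['time'],s['wrist_force'])
img,K,Rm,p=cam('wrist');cv2.imwrite('pics/w6.png',img[:,:,::-1])"
```

```text
[0.48554012 0.24336458 0.0088454 ] 0.02537172631733109 6.7 [-1.24310898  0.41049669 -0.94778115]
```

View pics/w6.png

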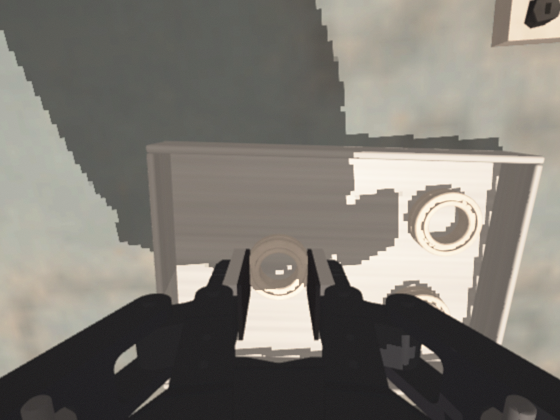

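Call:
{"fn": "send_rows", "kwargs": {"steps": [[[0,0,0,0,0,-0.001,220],[0,0,0,0,0,-0.001,170],[0,0,0,0,0,0,140],[0,0,0,0,0,0,130],[0,0,0,0,0,0.01,130],[0,0,0,0,0,0.03,130],[0,0,0,0,0,0.06,130],[0,0,0,0,0,0.09,130]]]}}

```text
time: 7.42
tcp_pos: [0.4853, 0.2436, 0.1012]
ee_rot: [-1.253, -1.138, 1.142]
wrist_force: [-0.0, 0.1, -0.6]
width: 0.0417
```

```bash
python3 -c "
from h import *
s=sense();print(s['tcp_pos'],s['width'],s['time'],s['wrist_force'])
img,K,Rm,p=cam('wrist');cv2.imwrite('pics/w7.png',img[:,:,::-1])"
```

```text
[0.48530177 0.24356197 0.10124061] 0.041727194444607416 7.4167 [-0.04719956  0.08660724 -0.55899021]
```

View pics/w7.png

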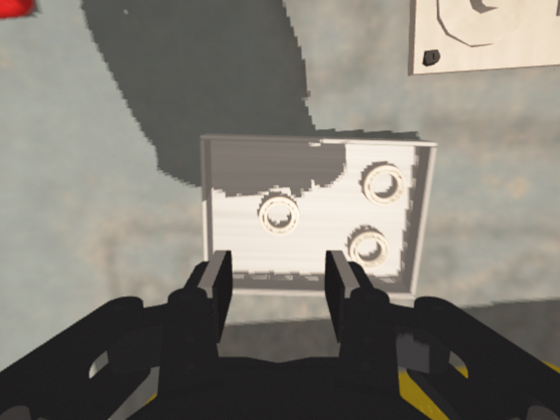

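The race lies flat in the tray at (278,214) with the other two undisturbed. Now to the square.

Call:
{"fn": "send_rows", "kwargs": {"steps": [[[0,0,0,0,-0.02,0.03,100],[0,0,2,0,-0.05,0.06,60],[0,0,4,0,-0.085,0.08,40],[0,0,6,0,-0.12,0.1,0],[0,0,8,0,-0.16,0.11,0],[0,0,10,0.005,-0.2,0.12,0],[0,0,12,0.01,-0.24,0.12,0],[0,0,14.3,0.015,-0.28,0.12,0]]]}}

```text
time: 8.13
tcp_pos: [0.5027, -0.0375, 0.2285]
ee_rot: [-1.136, -1.331, 1.321]
wrist_force: [1.2, 0.1, -0.5]
width: 0.0854
```

Call:
{"fn": "send_rows", "kwargs": {"steps": [[[0,0,0,0.005,-0.04,0,0],[0,0,0,0.01,-0.08,0,0],[0,0,0,0.01,-0.12,0,0],[0,0,0,0.01,-0.16,0,0],[0,0,0,0.01,-0.2,0,0],[0,0,0,0.01,-0.235,0,0],[0,0,0,0.01,-0.265,0,0],[0,0,0,0.01,-0.275,0,0]]]}}

```text
time: 8.8
tcp_pos: [0.5122, -0.3162, 0.2286]
ee_rot: [-1.138, -1.328, 1.319]
wrist_force: [0.7, -0.6, -0.7]
width: 0.0857
```

```bash
python3 -c "
from h import *
s=sense();M=R.from_rotvec(s['ee_rot']).as_matrix();print(s['tcp_pos'],s['joint_positions'],s['width'],s['time'],s['wrist_force'],np.degrees(np.arctan2(-M[0,0],M[1,0])))
img,K,Rm,p=cam('wrist');np.savez('w8.npz',img=img,K=K,Rm=Rm,p=p);cv2.imwrite('pics/w8.png',img[:,:,::-1])"
```

```text
[ 0.51220411 -0.31622248  0.22863795] [-0.6908429   0.39333296  0.14082959  1.31184002  0.00509369 -0.84598954] 0.08573841994043185 8.8 [ 0.71051828 -0.63381999 -0.66982697] 8.88985198819246
```

View pics/w8.png

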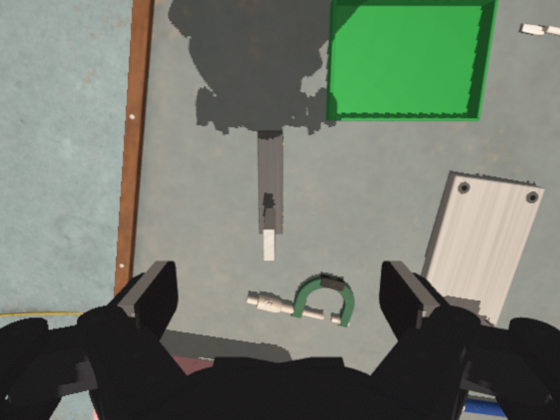

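The square stands with its stock along the image's vertical, (258..283, 130..233), and the blade top at (268,245). The micrometer is beyond it at (300,300).

```bash
python3 - <<'E'
from h import *
d=np.load('w8.npz');img,K,Rm,p=d['img'],d['K'],d['Rm'],d['p'];g=cv2.cvtColor(img,cv2.COLOR_RGB2GRAY)
x0,y0,x1,y1=250,222,290,268
cv2.imwrite('pics/w8c.png',cv2.resize(img[120:275,235:305,::-1],None,fx=3.8,fy=3.8,interpolation=cv2.INTER_CUBIC))
m=np.zeros_like(g);m[y0:y1,x0:x1]=(g[y0:y1,x0:x1]>170)*255
cs,_=cv2.findContours(m,cv2.RETR_EXTERNAL,cv2.CHAIN_APPROX_NONE);c=max(cs,key=cv2.contourArea)
r=cv2.minAreaRect(c);print(r);b=cv2.boxPoints(r);w=cast(b,K,Rm,p,.092);print(w.round(4),w.mean(0).round(4),np.linalg.norm(np.roll(w,-1,0)-w,axis=1).round(4),[np.degrees(np.arctan2(*(w[i+1]-w[i])[1::-1])).round(1) for i in range(2)])
x0,y0,x1,y1=245,140,295,226
m=np.zeros_like(g);m[y0:y1,x0:x1]=(g[y0:y1,x0:x1]<105)*255
m=cv2.morphologyEx(m,cv2.MORPH_CLOSE,np.ones((5,5),np.uint8))
rows=range(145,222);L=[];Rr=[]
for y in rows:
    xs=np.where(m[y,x0:x1])[0]
    if len(xs): L.append([xs[0]+x0,y]);Rr.append([xs[-1]+x0,y])
for nm,q in(('L',L),('R',Rr)):
    for z in(.0,.022):
        W=cast(q,K,Rm,p,z)[:,:2].astype(np.float32);vx,vy,a,b=cv2.fitLine(W,cv2.DIST_HUBER,0,1e-3,1e-3).ravel();print(nm,z,np.degrees(np.arctan2(vy,vx)),a,b, 'y at x=.515',b+vy/vx*(.515-a))
print('mic',cast([[247,298],[300,318],[325,275],[355,325]],K,Rm,p,.008).round(3))
E
```

```text
((268.5, 245.0), (30.0, 11.0), 90.0)
[[ 0.5421 -0.325   0.092 ]
 [ 0.5406 -0.3155  0.092 ]
 [ 0.5686 -0.3112  0.092 ]
 [ 0.5702 -0.321   0.092 ]] [ 0.5554 -0.3182  0.092 ] [0.0096 0.0284 0.0099 0.0284] [np.float64(98.9), np.float64(8.7)]
L 0.0 11.331258 0.540269 -0.33168307 y at x=.515 -0.33674666
L 0.022 11.3315 0.53463036 -0.3313657 y at x=.515 -0.33529946
R 0.0 23.785275 0.530028 -0.3227964 y at x=.515 -0.32941994
R 0.022 23.785036 0.5249959 -0.3230054 y at x=.515 -0.32741103
mic [[ 0.66  -0.331  0.008]
 [ 0.677 -0.264  0.008]
 [ 0.615 -0.244  0.008]
 [ 0.676 -0.195  0.008]]
```

View pics/w8c.png

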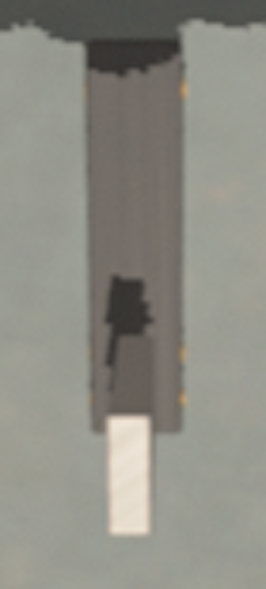

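Call:
{"fn": "send_rows", "kwargs": {"steps": [[[0,0,0,0.012,0,-0.025,0],[0,0,0,0.025,0,-0.05,0],[0,0,0,0.038,-0.001,-0.07,40],[0,0,0,0.0425,-0.0018,-0.09,80],[0,0,0,0.0425,-0.0018,-0.1,80],[0,0,0,0.0425,-0.0018,-0.1,80]]]}}

```text
time: 9.35
tcp_pos: [0.554, -0.3161, 0.1268]
ee_rot: [-1.134, -1.328, 1.319]
wrist_force: [-0.7, -0.1, 0.4]
width: 0.059
```

```bash
python3 -c "
from h import *
s=sense();M=R.from_rotvec(s['ee_rot']).as_matrix();print(s['tcp_pos'],s['width'],s['time'],np.degrees(np.arctan2(-M[0,0],M[1,0])))
img,K,Rm,p=cam('wrist');np.savez('w9.npz',img=img,K=K,Rm=Rm,p=p);cv2.imwrite('pics/w9.png',img[:,:,::-1])
print(proj([.5555,-.318,.092],K,Rm,p))"
```

```text
[ 0.55399011 -0.31613621  0.12684807] 0.05896071524050753 9.35 8.932754061090646
[[274.09835086 243.7079123 ]]
```

View pics/w9.png

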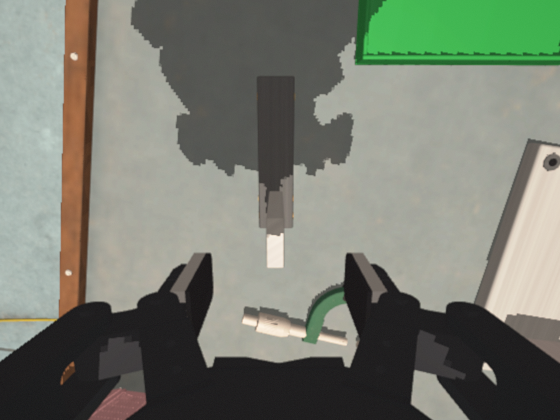

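```bash
python3 - <<'E'
from h import *
d=np.load('w9.npz');img,K,Rm,p=d['img'],d['K'],d['Rm'],d['p'];g=cv2.cvtColor(img,cv2.COLOR_RGB2GRAY)
m=np.zeros_like(g);m[222:275,258:296]=(g[222:275,258:296]>165)*255
cs,_=cv2.findContours(m,cv2.RETR_EXTERNAL,cv2.CHAIN_APPROX_NONE);c=max(cs,key=cv2.contourArea)
x,y,w,h=cv2.boundingRect(c);print(x,y,w,h)
W=cast([[x-.5,y-.5],[x+w-.5,y-.5],[x+w-.5,y+h-.5],[x-.5,y+h-.5]],K,Rm,p,.092);print(W.round(4),W.mean(0),np.linalg.norm(np.roll(W,-1,0)-W,axis=1))
print(g[225:272:3,275])
E
```

```text
258 222 38 53
[[ 0.544  -0.329   0.092 ]
 [ 0.5408 -0.3083  0.092 ]
 [ 0.5723 -0.3029  0.092 ]
 [ 0.5757 -0.3246  0.092 ]] [ 0.5581956  -0.31621496  0.092     ] [0.02095465 0.03201233 0.02191227 0.03200826]
[114 115 119 128 238 236 238 232 232 235 233 231 235 233 216 168]
```

```bash
python3 - <<'E'
from h import *
d=np.load('w9.npz');img,K,Rm,p=d['img'],d['K'],d['Rm'],d['p'];g=cv2.cvtColor(img,cv2.COLOR_RGB2GRAY)
m=np.zeros_like(g);m[222:275,258:296]=(g[222:275,258:296]>200)*255
cs,_=cv2.findContours(m,cv2.RETR_EXTERNAL,cv2.CHAIN_APPROX_NONE);c=max(cs,key=cv2.contourArea)
x,y,w,h=cv2.boundingRect(c);print(x,y,w,h)
W=cast([[x-.5,y-.5],[x+w-.5,y-.5],[x+w-.5,y+h-.5],[x-.5,y+h-.5]],K,Rm,p,.092);print(W.round(4),W.mean(0),np.linalg.norm(np.roll(W,-1,0)-W,axis=1))
E
```

```text
267 233 16 35
[[ 0.5496 -0.3232  0.092 ]
 [ 0.5482 -0.3144  0.092 ]
 [ 0.5691 -0.311   0.092 ]
 [ 0.5706 -0.3201  0.092 ]] [ 0.55936649 -0.31717686  0.092     ] [0.00890363 0.02120267 0.00917072 0.02120195]
```

Call:
{"fn": "send_rows", "kwargs": {"steps": [[[0,0,0,0.0,-0.0015,-0.025,80],[0,0,0,0.0005,-0.0015,-0.05,80],[0,0,0,0.0005,-0.0015,-0.075,80],[0,0,0,0.0005,-0.0015,-0.088,80],[0,0,0,0.0005,-0.0015,-0.09,80],[0,0,0,0.0005,-0.0015,-0.09,160],[0,0,0,0.0005,-0.0015,-0.09,200],[0,0,0,0.0005,-0.0015,-0.09,255]]], "squeeze": 40}}

```text
time: 10.07
tcp_pos: [0.5555, -0.3188, 0.0403]
ee_rot: [-1.139, -1.329, 1.32]
wrist_force: [-0.2, -0.7, -0.2]
width: 0.0228
```

Call:
{"fn": "send_rows", "kwargs": {"steps": [[[0,0,0,0,0,0,255],[0,0,0,0,0,0,255],[0,0,0,0,0,0,255],[0,0,0,0,0,0,255]]], "squeeze": 70}}

```text
time: 10.4
tcp_pos: [0.556, -0.319, 0.0414]
ee_rot: [-1.141, -1.33, 1.32]
wrist_force: [-0.1, 1.2, 7.3]
width: 0.0094
```

```bash
python3 -c "
from h import *
s=sense();M=R.from_rotvec(s['ee_rot']).as_matrix();print(s['tcp_pos'],s['width'],s['time'],s['wrist_force'],np.degrees(np.arctan2(-M[0,0],M[1,0])),M.round(4))
img,K,Rm,p=cam('wrist');cv2.imwrite('pics/w10.png',img[:,:,::-1])"
```

```text
[ 0.55595916 -0.31903034  0.04136632] 0.009388110451966023 10.4 [-0.06592711  1.22768054  7.28968483] 8.918845289578544 [[-0.155   0.0102 -0.9879]
 [ 0.9879 -0.0015 -0.1551]
 [-0.0031 -0.9999 -0.0099]]
```

View pics/w10.png

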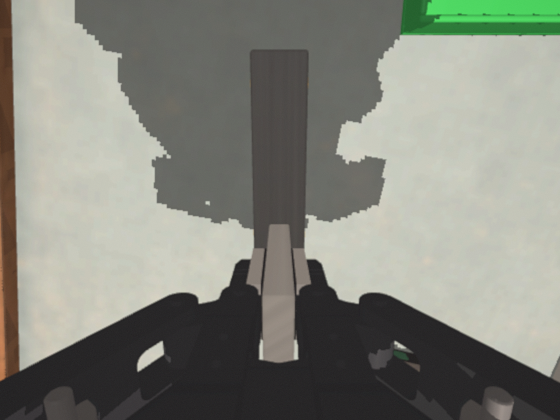

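The blade is gripped (opening 9.4 mm) and stands on the stock; the stock runs straight up the image. I lift it slowly with a firmer squeeze.

Call:
{"fn": "send_rows", "kwargs": {"steps": [[[0,0,0,0,0,0,255],[0,0,0,0,0,0.003,255],[0,0,0,0,0,0.008,255],[0,0,0,0,0,0.02,255],[0,0,0,0,0,0.04,255],[0,0,0,0,0,0.06,255],[0,0,0,0,0,0.07,255],[0,0,0,0,0,0.07,255]]], "squeeze": 100}}

```text
time: 11.12
tcp_pos: [0.5569, -0.3197, 0.1137]
ee_rot: [-1.144, -1.33, 1.321]
wrist_force: [0.9, -1.3, -3.5]
width: 0.0088
```

```bash
python3 -c "
from h import *
s=sense();M=R.from_rotvec(s['ee_rot']).as_matrix();print(s['tcp_pos'],s['width'],s['time'],s['wrist_force'],s['wrist_torque'],np.degrees(np.arctan2(-M[0,0],M[1,0])),M.round(4))
img,K,Rm,p=cam('wrist');cv2.imwrite('pics/w11.png',img[:,:,::-1])"
```

```text
[ 0.55686038 -0.31973169  0.11365605] 0.008847588482926104 11.1167 [ 0.8621541  -1.34985852 -3.48100266] [ 0.01324512 -0.07858578  0.05275269] 8.9166433690032 [[-0.155   0.013  -0.9878]
 [ 0.9879 -0.0036 -0.1551]
 [-0.0056 -0.9999 -0.0123]]
```

View pics/w11.png

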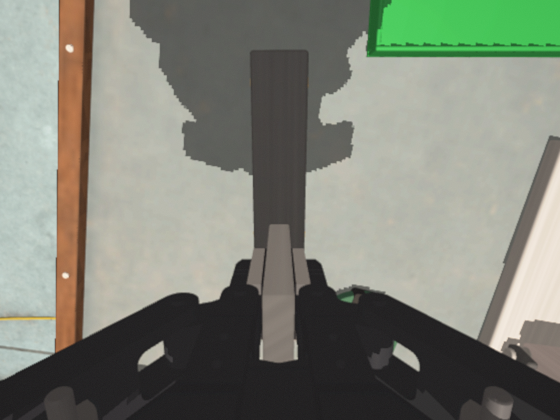

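Call:
{"fn": "send_rows", "kwargs": {"steps": [[[0,0,0,0.0,0.015,0,255],[0,0,-1,0.0,0.04,0,255],[0,0,-2,0.005,0.07,0,255],[0,0,-3,0.01,0.1,0,255],[0,0,-4,0.015,0.13,0,255],[0,0,-5,0.02,0.16,0,255],[0,0,-6,0.025,0.19,0,255],[0,0,-7,0.025,0.215,0,255]]]}}

```text
time: 11.83
tcp_pos: [0.581, -0.1018, 0.1106]
ee_rot: [-1.203, -1.239, 1.232]
wrist_force: [-0.4, -0.4, -3.9]
width: 0.009
```

Call:
{"fn": "send_rows", "kwargs": {"steps": [[[0,0,0,0.005,0.01,0,255],[0,0,0,0.01,0.02,0,255],[0,0,0,0.012,0.025,0,255],[0,0,0,0.012,0.025,0,255]]]}}

```text
time: 12.17
tcp_pos: [0.5934, -0.0763, 0.11]
ee_rot: [-1.202, -1.24, 1.232]
wrist_force: [0.4, -0.6, -3.3]
width: 0.0088
```

```bash
python3 -c "
from h import *
s=sense();M=R.from_rotvec(s['ee_rot']).as_matrix();print(s['tcp_pos'],s['width'],s['time'],s['wrist_force'],s['wrist_torque'],np.degrees(np.arctan2(-M[0,0],M[1,0])),M.round(4))
img,K,Rm,p=cam('wrist');np.savez('w12.npz',img=img,K=K,Rm=Rm,p=p);cv2.imwrite('pics/w12.png',img[:,:,::-1])
img,K,Rm,p=cam('scene');np.savez('s12.npz',img=img,K=K,Rm=Rm,p=p);cv2.imwrite('pics/s12.png',cv2.resize(img[150:270,210:370,::-1],None,fx=4,fy=4,interpolation=cv2.INTER_CUBIC))"
```

```text
[ 0.59336789 -0.07629044  0.11004361] 0.008810037745394487 12.1667 [ 0.40158247 -0.58742718 -3.31949167] [-0.03910927 -0.09873872 -0.01342457] 1.9656808464724955 [[-0.0343  0.0091 -0.9994]
 [ 0.9994 -0.0028 -0.0343]
 [-0.0032 -1.     -0.009 ]]
```

View pics/w12.png

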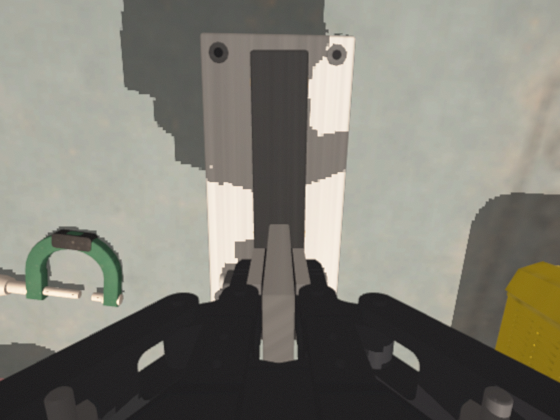

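View pics/s12.png

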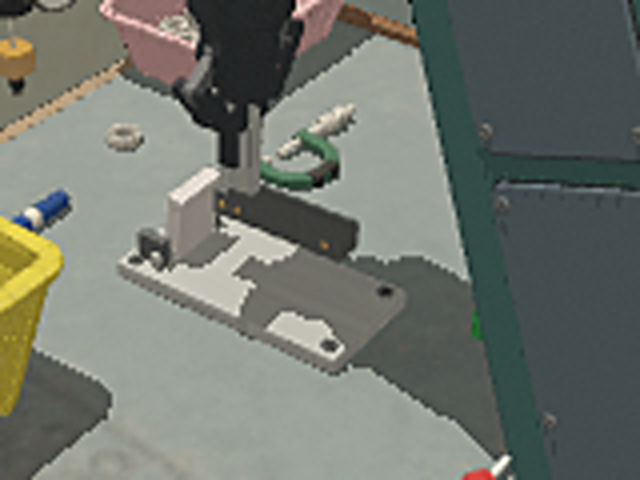

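The wrist view shows the stock nearly parallel with the plate's edges (left edge column 202 to 213, right edge 354 to 338). The scene view shows the square held just short of the leaning upright. I'll fit both yaws.

```bash
python3 - <<'E'
from h import *
d=np.load('w12.npz');img,K,Rm,p=d['img'],d['K'],d['Rm'],d['p'];g=cv2.GaussianBlur(cv2.cvtColor(img,cv2.COLOR_RGB2GRAY),(3,3),0).astype(float)
def edge(rows,guess,hw,z,sub=6,name=''):
    q=[]
    for y in rows:
        c=int(guess(y));seg=g[y,c-hw:c+hw+1];dd=np.abs(np.diff(seg));i=dd.argmax()
        if dd[i]<8: continue
        j=slice(max(i-1,0),i+2);q.append([c-hw+(np.arange(len(dd))[j]@dd[j])/dd[j].sum()+.5,y])
    W=cast(q,K,Rm,p,z)[:,:2].astype(np.float32)
    vx,vy,a,b=cv2.fitLine(W,cv2.DIST_HUBER,0,1e-3,1e-3).ravel()
    res=np.abs((W[:,0]-a)*-vy+(W[:,1]-b)*vx)
    print(name,len(q),'yaw',np.degrees(np.arctan(vy/vx)).round(2),'y@.55',(b+vy/vx*(.55-a)).round(4),'res',np.median(res).round(5),'px',np.round(q[0],1),np.round(q[-1],1))
edge(range(45,270),lambda y:202+(y-36)*11/264,6,.015,name='plateR(-y)')
edge(range(50,270),lambda y:354-(y-38)*16/252,6,.015,name='plateL(+y)')
edge(range(55,220),lambda y:251+(y-50)*3/195,4,.0917,name='stock -y')
edge(range(55,220),lambda y:308-(y-50)*4/195,4,.0917,name='stock +y')
# near edge of plate
q=[]
for x in list(range(235,320)):
    seg=g[28:48,x];dd=np.abs(np.diff(seg));i=dd.argmax();q.append([x,28+i+.5])
W=cast(q,K,Rm,p,.015)[:,:2].astype(np.float32);vx,vy,a,b=cv2.fitLine(W,cv2.DIST_HUBER,0,1e-3,1e-3).ravel();print('near edge angle',np.degrees(np.arctan(vy/vx)),a,b)
W=cast([[280,50]],K,Rm,p,.0917);print('stock tail top',W)
E
```

```text
plateR(-y) 225 yaw 1.05 y@.55 -0.1293 res 0.00014 px [200.4  45. ] [209.6 269. ]
plateL(+y) 220 yaw 0.89 y@.55 -0.0307 res 0.00015 px [353.5  50. ] [337.6 269. ]
stock -y 165 yaw 1.96 y@.55 -0.0903 res 6e-05 px [249.6  55. ] [253.3 219. ]
stock +y 165 yaw 1.65 y@.55 -0.0646 res 9e-05 px [308.2  55. ] [304.4 219. ]
near edge angle -89.04503 0.47510284 -0.07318929
stock tail top [[ 0.49775478 -0.07874503  0.0917    ]]
```

Jig yaw is about 0.97° and the square's about 1.8°, so I turn -0.83°. The sideways correction is -2.5 mm. Then I lower towards the plate.

Call:
{"fn": "send_rows", "kwargs": {"steps": [[[0,0,-0.4,0,-0.001,-0.005,255],[0,0,-0.83,0,-0.0025,-0.015,255],[0,0,-0.83,0,-0.0025,-0.03,255],[0,0,-0.83,0,-0.0025,-0.04,255],[0,0,-0.83,0,-0.0025,-0.047,255],[0,0,-0.83,0,-0.0025,-0.05,255],[0,0,-0.83,0,-0.0025,-0.05,255]]]}}

```text
time: 12.85
tcp_pos: [0.5926, -0.0801, 0.0595]
ee_rot: [-1.209, -1.227, 1.221]
wrist_force: [-0.5, 0.7, -3.1]
width: 0.009
```

```bash
cat > st.py <<'E'
from h import *
s=sense();M=R.from_rotvec(s['ee_rot']).as_matrix();print('t',s['time'],'p',np.round(s['tcp_pos'],4),'w',round(s['width'],4),'F',np.round(s['wrist_force'],1),'T',np.round(s['wrist_torque'],2),'yaw',np.degrees(np.arctan2(-M[0,0],M[1,0])).round(2),'ycol',M[:,1].round(4))
E
python3 st.py
```

```text
t 12.85 p [ 0.5926 -0.0801  0.0595] w 0.009 F [-0.5  0.7 -3.1] T [ 0.01 -0.05  0.01] yaw 1.04 ycol [ 0.008 -0.003 -1.   ]
```

Call:
{"fn": "send_rows", "kwargs": {"steps": [[[0,0,0,0,0.0005,-0.001,255],[0,0,0,0,0.001,-0.002,255],[0,0,0,0,0.001,-0.003,255],[0,0,0,0,0.001,-0.004,255],[0,0,0,0,0.001,-0.004,255]]]}}

```text
time: 13.27
tcp_pos: [0.5929, -0.079, 0.0564]
ee_rot: [-1.21, -1.228, 1.221]
wrist_force: [-2.4, 1.3, 5.0]
width: 0.0088
```

```bash
python3 st.py
```

```text
t 13.2667 p [ 0.5929 -0.079   0.0564] w 0.0088 F [-2.4  1.3  5. ] T [ 0.21  0.41 -0.04] yaw 1.05 ycol [ 0.0093 -0.0033 -1.    ]
```

The stock is on the plate: z matches at 0.0564 (0.0414 + 15 mm), with about 8 N downward and the centre of pressure near the stock's middle. Now I slide along jig +x.

Call:
{"fn": "send_rows", "kwargs": {"steps": [[[0,0,0,0.002,0,0,255],[0,0,0,0.005,0,0,255],[0,0,0,0.008,0,0,255],[0,0,0,0.011,0,0,255],[0,0,0,0.014,0,0,255],[0,0,0,0.016,0,0,255],[0,0,0,0.016,0,0,255]]]}}

```text
time: 13.85
tcp_pos: [0.6094, -0.079, 0.0564]
ee_rot: [-1.21, -1.228, 1.221]
wrist_force: [-1.9, -0.2, 0.8]
width: 0.009
```

```bash
python3 st.py; python3 -c "
from h import *
img,K,Rm,p=cam('scene');cv2.imwrite('pics/s13.png',cv2.resize(img[170:260,225:335,::-1],None,fx=6,fy=6,interpolation=cv2.INTER_CUBIC))"
```

```text
t 13.85 p [ 0.6094 -0.079   0.0564] w 0.009 F [-1.9 -0.2  0.8] T [ 0.05  0.29 -0.06] yaw 1.06 ycol [ 0.0095 -0.0033 -0.9999]
```

View pics/s13.png

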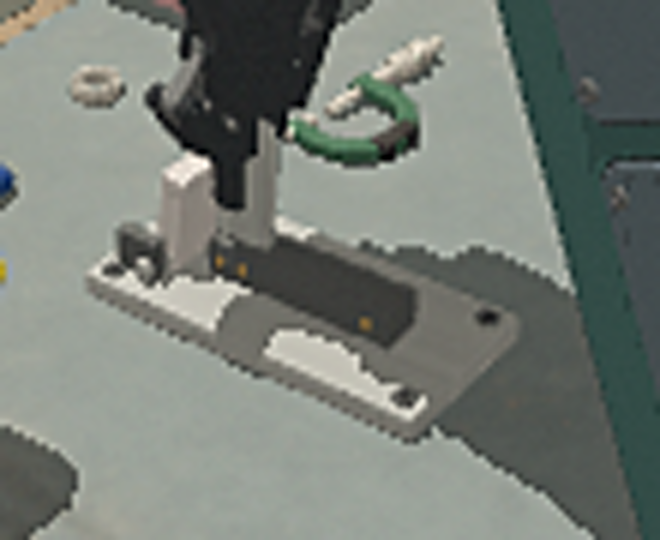

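Call:
{"fn": "send_rows", "kwargs": {"steps": [[[0,0,0,0.001,0,-0.0005,255],[0,0,0,0.002,0,-0.001,255],[0,0,0,0.003,0,-0.001,255],[0,0,0,0.004,0,-0.001,255],[0,0,0,0.005,0,-0.001,255],[0,0,0,0.006,0,-0.001,255]]]}}

```text
time: 14.4
tcp_pos: [0.6131, -0.0789, 0.0565]
ee_rot: [-1.208, -1.226, 1.222]
wrist_force: [-18.3, -1.6, 24.4]
width: 0.0086
```

```bash
python3 st.py
```

```text
t 14.4 p [ 0.6131 -0.0789  0.0565] w 0.0086 F [-18.3  -1.6  24.4] T [-0.45  3.91 -0.08] yaw 1.05 ycol [ 0.0065 -0.0037 -1.    ]
```

```bash
python3 -c "
from h import *
img,K,Rm,p=cam('scene');np.savez('s14.npz',img=img,K=K,Rm=Rm,p=p);cv2.imwrite('pics/s14.png',cv2.resize(img[170:260,225:335,::-1],None,fx=6,fy=6,interpolation=cv2.INTER_CUBIC))
img,K,Rm,p=cam('wrist');np.savez('w14.npz',img=img,K=K,Rm=Rm,p=p);cv2.imwrite('pics/w14.png',img[:,:,::-1])
img,K,Rm,p=cam('top');cv2.imwrite('pics/t14.png',cv2.resize(img[120:240,240:360,::-1],None,fx=5,fy=5,interpolation=cv2.INTER_CUBIC))
"; python3 st.py
```

```text
t 14.55 p [ 0.6136 -0.0789  0.0565] w 0.0088 F [-17.4   1.8  25.2] T [ 0.33  3.98 -0.01] yaw 1.05 ycol [ 0.0074 -0.0035 -1.    ]
```

View pics/s14.png

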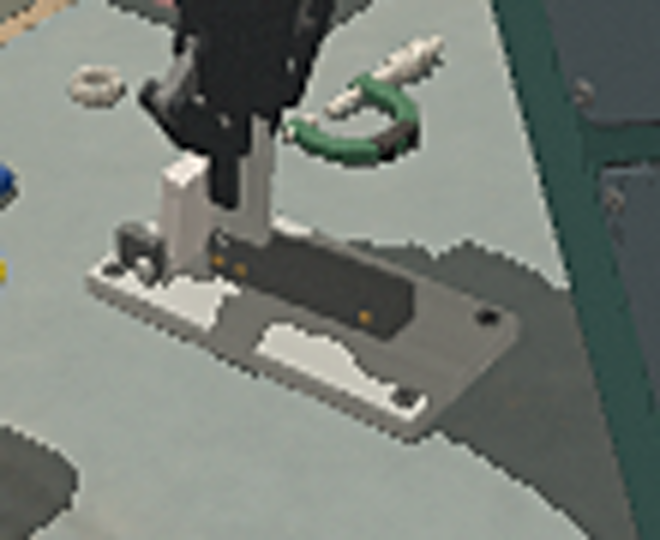

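View pics/w14.png

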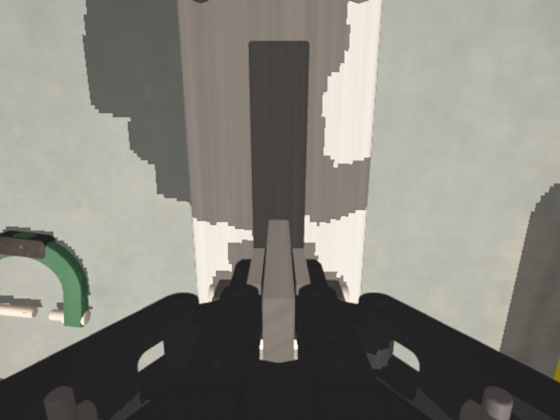

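View pics/t14.png

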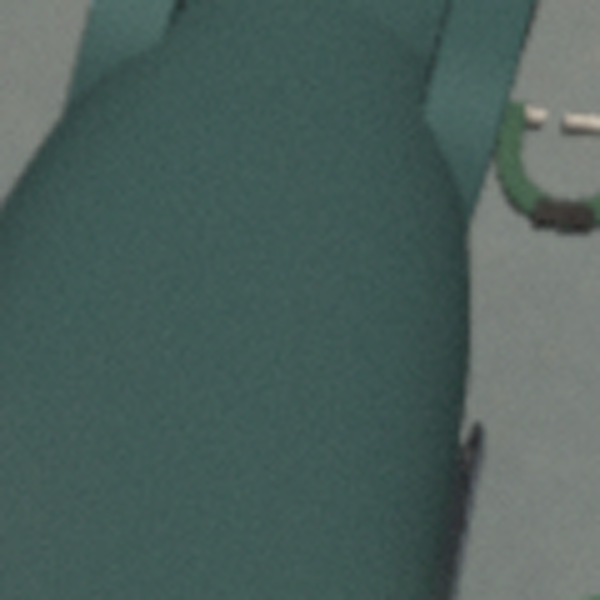

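The scene view shows the blade up against the upright, which still leans. The 25 N downward press explains most of the 17 N drag as friction, so I ease the downward push and go on.

Call:
{"fn": "send_rows", "kwargs": {"steps": [[[0,0,0,0,0,0.0008,255],[0,0,0,0,0,0.0008,255],[0,0,0,0.001,0,0.0008,255],[0,0,0,0.002,0,0.0008,255]]]}}

```text
time: 14.88
tcp_pos: [0.6157, -0.0789, 0.057]
ee_rot: [-1.208, -1.226, 1.222]
wrist_force: [-3.7, 0.1, -0.9]
width: 0.0088
```

```bash
python3 st.py
```

```text
t 14.8833 p [ 0.6157 -0.0789  0.057 ] w 0.0088 F [-3.7  0.1 -0.9] T [ 0.01  0.38 -0.06] yaw 1.06 ycol [ 0.0072 -0.0034 -1.    ]
```

Call:
{"fn": "send_rows", "kwargs": {"steps": [[[0,0,0,0.001,0,-0.0002,255],[0,0,0,0.002,0,-0.0002,255],[0,0,0,0.003,0,-0.0002,255],[0,0,0,0.003,0,-0.0002,255]]]}}

```text
time: 15.22
tcp_pos: [0.6184, -0.0789, 0.0566]
ee_rot: [-1.208, -1.226, 1.222]
wrist_force: [-5.9, -0.5, 2.2]
width: 0.0086
```

```bash
python3 st.py
```

```text
t 15.2167 p [ 0.6184 -0.0789  0.0566] w 0.0086 F [-5.9 -0.5  2.2] T [ 0.    0.94 -0.  ] yaw 1.05 ycol [ 0.0062 -0.0034 -1.    ]
```

Call:
{"fn": "send_rows", "kwargs": {"steps": [[[0,-0.1,0,0.0007,0,0,255],[0,-0.17,0,0.0014,0,0,255],[0,-0.17,0,0.002,0,0,255],[0,-0.17,0,0.002,0,0,255]]]}}

```text
time: 15.55
tcp_pos: [0.6196, -0.0788, 0.0566]
ee_rot: [-1.209, -1.226, 1.222]
wrist_force: [-7.5, 0.6, 6.2]
width: 0.0087
```

```bash
python3 st.py; python3 -c "
from h import *
img,K,Rm,p=cam('scene');np.savez('s15.npz',img=img,K=K,Rm=Rm,p=p);cv2.imwrite('pics/s15.png',cv2.resize(img[170:260,225:335,::-1],None,fx=6,fy=6,interpolation=cv2.INTER_CUBIC))
"
```

```text
t 15.55 p [ 0.6196 -0.0788  0.0566] w 0.0087 F [-7.5  0.6  6.2] T [-0.05  1.52 -0.  ] yaw 1.05 ycol [ 0.0075 -0.0035 -1.    ]
```

View pics/s15.png

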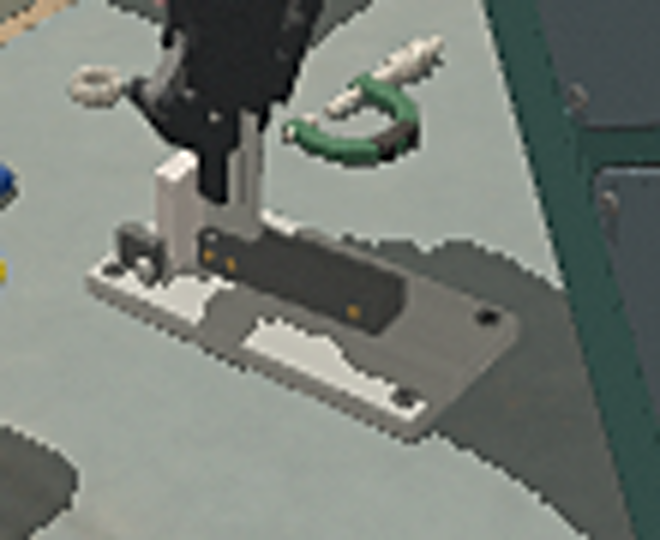

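The upright's top has moved back, from crop column 185 to 176, and the stock stays on the plate. I go on in small steps to find the stop.

Call:
{"fn": "send_rows", "kwargs": {"steps": [[[0,-0.1,0,0.0008,0,0.0001,255],[0,-0.1,0,0.0015,0,0.0001,255],[0,-0.1,0,0.0015,0,0.0001,255]]]}}

```text
time: 15.85
tcp_pos: [0.6204, -0.0788, 0.0566]
ee_rot: [-1.209, -1.227, 1.222]
wrist_force: [-7.8, -0.1, 5.3]
width: 0.0092
```

```bash
python3 st.py
```

```text
t 15.85 p [ 0.6204 -0.0788  0.0566] w 0.0092 F [-7.8 -0.1  5.3] T [-0.07  1.35 -0.05] yaw 1.05 ycol [ 0.0077 -0.0036 -1.    ]
```

Call:
{"fn": "send_rows", "kwargs": {"steps": [[[0,-0.05,0,0.0008,0,0.0001,255],[0,-0.05,0,0.0015,0,0.0001,255],[0,-0.05,0,0.0015,0,0.0001,255]]]}}

```text
time: 16.1
tcp_pos: [0.6211, -0.0788, 0.0566]
ee_rot: [-1.208, -1.226, 1.222]
wrist_force: [-8.2, -0.3, 5.4]
width: 0.0086
```

```bash
python3 st.py
```

```text
t 16.1 p [ 0.6211 -0.0788  0.0566] w 0.0086 F [-8.2 -0.3  5.4] T [-0.07  1.48  0.02] yaw 1.04 ycol [ 0.0068 -0.0036 -1.    ]
```

Call:
{"fn": "send_rows", "kwargs": {"steps": [[[0,-0.1,0,0.001,0,0.0002,255],[0,-0.1,0,0.002,0,0.0002,255],[0,-0.1,0,0.002,0,0.0002,255],[0,-0.1,0,0.002,0,0.0002,255]]]}}

```text
time: 16.43
tcp_pos: [0.6225, -0.0788, 0.0566]
ee_rot: [-1.209, -1.226, 1.222]
wrist_force: [-6.3, 0.1, 2.2]
width: 0.0089
```

```bash
python3 st.py; python3 -c "
from h import *
img,K,Rm,p=cam('scene');np.savez('s16.npz',img=img,K=K,Rm=Rm,p=p);cv2.imwrite('pics/s16.png',cv2.resize(img[175:245,225:310,::-1],None,fx=8,fy=8,interpolation=cv2.INTER_CUBIC))
"
```

```text
t 16.4333 p [ 0.6225 -0.0788  0.0566] w 0.0089 F [-6.3  0.1  2.2] T [-0.02  1.27  0.04] yaw 1.03 ycol [ 0.007  -0.0037 -1.    ]
```

View pics/s16.png

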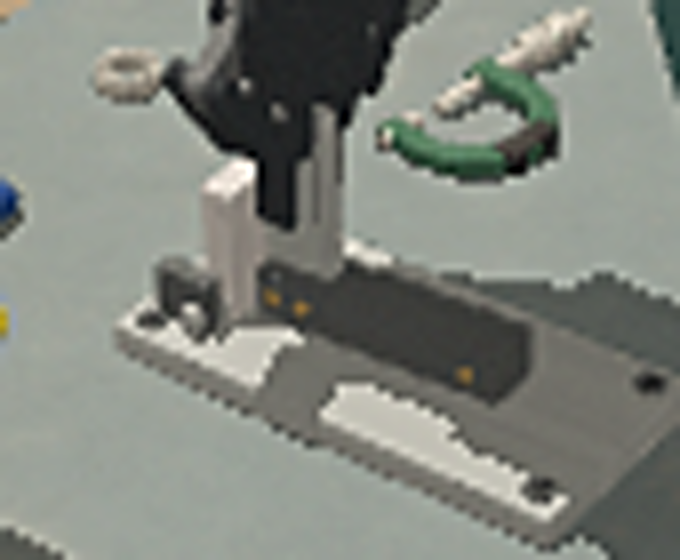

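Call:
{"fn": "send_rows", "kwargs": {"steps": [[[0,-0.1,0,0.001,0,0.0,255],[0,-0.1,0,0.002,0,0,255],[0,-0.1,0,0.002,0,0,255],[0,-0.1,0,0.002,0,0,255]]]}}

```text
time: 16.82
tcp_pos: [0.6233, -0.0787, 0.0566]
ee_rot: [-1.208, -1.225, 1.222]
wrist_force: [-10.7, -0.9, 6.3]
width: 0.009
```

```bash
python3 st.py
```

```text
t 16.8167 p [ 0.6233 -0.0787  0.0566] w 0.009 F [-10.7  -0.9   6.3] T [-0.04  1.95 -0.04] yaw 1.03 ycol [ 0.0066 -0.0038 -1.    ]
```

Call:
{"fn": "send_rows", "kwargs": {"steps": [[[0,-0.1,0,0.001,0,0.0002,255],[0,-0.1,0,0.002,0,0.0002,255],[0,-0.1,0,0.002,0,0.0002,255],[0,-0.1,0,0.002,0,0.0002,255]]]}}

```text
time: 17.15
tcp_pos: [0.6237, -0.0787, 0.0566]
ee_rot: [-1.208, -1.224, 1.223]
wrist_force: [-13.3, -0.1, 8.5]
width: 0.009
```

```bash
python3 st.py
```

```text
t 17.15 p [ 0.6237 -0.0787  0.0566] w 0.009 F [-13.3  -0.1   8.5] T [-0.11  2.59 -0.02] yaw 1.02 ycol [ 0.0051 -0.004  -1.    ]
```

```bash
python3 -c "
from h import *
img,K,Rm,p=cam('wrist');np.savez('w17.npz',img=img,K=K,Rm=Rm,p=p);cv2.imwrite('pics/w17.png',img[:,:,::-1])
img,K,Rm,p=cam('scene');np.savez('s17.npz',img=img,K=K,Rm=Rm,p=p);cv2.imwrite('pics/s17.png',cv2.resize(img[175:245,225:310,::-1],None,fx=8,fy=8,interpolation=cv2.INTER_CUBIC))
for f in('w10','w11','w12','w14','w17'):
    g=cv2.cvtColor(cv2.imread('pics/%s.png'%f),cv2.COLOR_BGR2GRAY).astype(float)
    col=g[25:75,270:290].mean(1);d=np.diff(col);i=np.abs(d).argmax();
    r=g[60:70].mean(0);dl=np.diff(r);L=240+np.abs(dl[240:262]).argmax();Rr=296+np.abs(dl[296:322]).argmax()
    print(f,'tail row',25+i+.5,d[i].round(1),'L,R',L,Rr)
"
```

```text
w10 tail row 48.5 -16.3 L,R 249 308
w11 tail row 49.5 -15.2 L,R 249 308
w12 tail row 49.5 -33.1 L,R 249 307
w14 tail row 40.5 -31.3 L,R 248 308
w17 tail row 41.5 -31.9 L,R 248 308
```

View pics/w17.png

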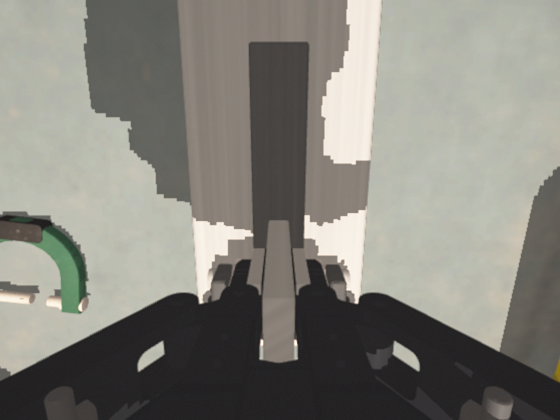

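View pics/s17.png

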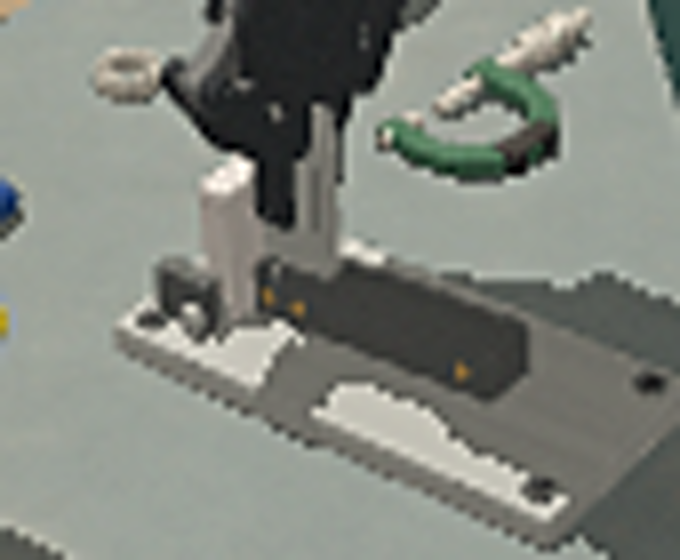

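The tail edge of the stock sits about 8 rows higher in the wrist image than before contact (49.5 to 41.5). That means the square has slid or pitched in the grip. I'll use several features to tell which.

```bash
python3 - <<'E'
from h import *
out=[]
for f in('w10','w12','w14','w17'):
    im=cv2.imread('pics/%s.png'%f);out.append(cv2.resize(im[205:370,255:303],None,fx=3.6,fy=3.6,interpolation=cv2.INTER_CUBIC))
    g=cv2.cvtColor(im,cv2.COLOR_BGR2GRAY).astype(float)[:,273:285].mean(1)
    d=np.diff(g);print(f,[(i+.5,round(d[i],1)) for i in range(30,368) if abs(d[i])>8 and abs(d[i])>=abs(d[i-1:i+2]).max()])
cv2.imwrite('pics/cmp.png',np.hstack(out))
E
```

```text
w10 [(48.5, np.float64(-16.1)), (223.5, np.float64(33.2)), (362.5, np.float64(-44.1))]
w12 [(33.5, np.float64(19.0)), (49.5, np.float64(-32.7)), (223.5, np.float64(30.2)), (362.5, np.float64(-39.5))]
w14 [(40.5, np.float64(-30.9)), (219.5, np.float64(23.8)), (362.5, np.float64(-41.0))]
w17 [(41.5, np.float64(-31.5)), (219.5, np.float64(32.4)), (362.5, np.float64(-41.4))]
```

View pics/cmp.png

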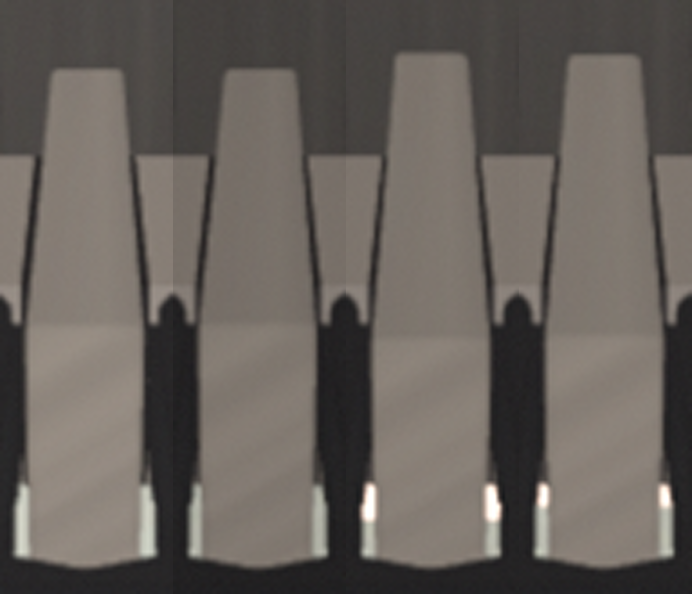

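The features show pitch: the blade's foot moved up 4 rows, its top edge down about 3.6, and the tail up 8. So the square has turned about 2.5° tail-up in the grip, dragged by friction while I pressed too hard. I back off, lift, tilt the tool to level it again, and grip harder.

Call:
{"fn": "send_rows", "kwargs": {"steps": [[[0,0,0,-0.001,0,0.001,255],[0,0,0,-0.004,0,0.003,255],[0,0,0,-0.008,0,0.006,255],[0,-0.7,0,-0.012,0,0.01,255],[0,-1.4,0,-0.016,0,0.01,255],[0,-2.1,0,-0.016,0,0.01,255],[0,-2.8,0,-0.016,0,0.01,255],[0,-2.8,0,-0.016,0,0.01,255]]], "squeeze": 120}}

```text
time: 17.92
tcp_pos: [0.6077, -0.0787, 0.067]
ee_rot: [-1.245, -1.261, 1.199]
wrist_force: [0.6, 0.1, -3.6]
width: 0.0086
```

```bash
python3 st.py; cat > meas.py <<'E'
from h import *
import sys
def meas(tag):
    s=sense();M=R.from_rotvec(s['ee_rot']).as_matrix()
    img,K,Rm,p=cam('wrist');np.savez(tag+'.npz',img=img,K=K,Rm=Rm,p=p,M=M,tcp=s['tcp_pos']);cv2.imwrite(f'pics/{tag}.png',img[:,:,::-1])
    im=img.astype(np.uint8);g=cv2.cvtColor(im,cv2.COLOR_RGB2GRAY).astype(float)[:,273:285].mean(1);d=np.diff(g)
    print([(i+.5,round(d[i],1)) for i in range(30,368) if abs(d[i])>8 and abs(d[i])>=abs(d[i-1:i+2]).max()])
meas(sys.argv[1])
E
python3 meas.py w18
```

```text
t 17.9167 p [ 0.6077 -0.0787  0.067 ] w 0.0086 F [ 0.6  0.1 -3.6] T [ 0.01  0.03 -0.03] yaw 1.0 ycol [ 0.0557 -0.0041 -0.9984]
[(42.5, np.float64(-29.9)), (219.5, np.float64(24.2)), (362.5, np.float64(-39.8))]
```

View pics/w18.png

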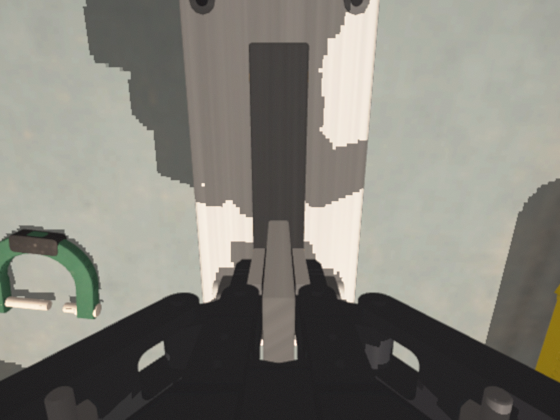

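```bash
cat > pitch.py <<'E'
from h import *
def lines(g,rows,guess,hw):
    q=[]
    for y in rows:
        c=int(round(guess(y)));seg=g[y,c-hw:c+hw+1];dd=np.abs(np.diff(seg));i=dd.argmax()
        if dd[i]<6 or i<1 or i>len(dd)-2: continue
        j=np.arange(i-1,i+2);q.append([c-hw+(j@dd[j])/dd[j].sum()+.5,y])
    q=np.array(q,np.float32);vx,vy,a,b=cv2.fitLine(q,cv2.DIST_HUBER,0,1e-3,1e-3).ravel()
    n=np.array([vy,-vx,-(vy*a-vx*b)]);return n,len(q),np.median(np.abs(q@n[:2]+n[2]))
def direction(f,side,verbose=1):
    d=np.load(f);img,K,Rm=d['img'],d['K'],d['Rm'];g=cv2.GaussianBlur(cv2.cvtColor(img,cv2.COLOR_RGB2GRAY),(3,3),0).astype(float)
    if side=='stock': A=lines(g,range(52,212),lambda y:249.5+(y-50)*3.8/165,4);B=lines(g,range(52,212),lambda y:308.3-(y-50)*3.8/165,4)
    else:
        a,b=side;A=lines(g,range(20,262),a,6);B=lines(g,range(20,262),b,6)
    nA,nB=Rm@K.T@A[0],Rm@K.T@B[0];v=np.cross(nA,nB);v/=np.linalg.norm(v);v*=np.sign(v[0])
    print(f,side if side=='stock' else 'plate',A[1:],B[1:],'yaw',np.degrees(np.arctan2(v[1],v[0])).round(2),'pitch up(+x end up) deg',np.degrees(np.arcsin(v[2])).round(2))
E
python3 - <<'E'
from pitch import *
for f in('w12.npz','w14.npz','w17.npz','w18.npz'): direction(f,'stock')
direction('w18.npz',(lambda y:180+(y-0)*22/265,lambda y:378.5-(y)*21.5/265))
direction('w12.npz',(lambda y:202+(y-36)*11/264,lambda y:354-(y-38)*16/252))
E
```

```text
w12.npz stock (160, np.float32(0.11444092)) (148, np.float32(0.11140442)) yaw 1.86 pitch up(+x end up) deg -0.96
w14.npz stock (160, np.float32(0.106414795)) (160, np.float32(0.07713318)) yaw 0.93 pitch up(+x end up) deg -2.88
w17.npz stock (160, np.float32(0.112472534)) (160, np.float32(0.084869385)) yaw 0.87 pitch up(+x end up) deg -2.58
w18.npz stock (160, np.float32(0.11709595)) (160, np.float32(0.08682251)) yaw 0.85 pitch up(+x end up) deg 0.13
w18.npz plate (238, np.float32(0.1796112)) (242, np.float32(0.29847717)) yaw 0.95 pitch up(+x end up) deg -0.15
w12.npz plate (217, np.float32(0.21759033)) (222, np.float32(0.18701172)) yaw 0.99 pitch up(+x end up) deg -0.23
```

The vanishing directions put the stock at +0.13° and the plate at -0.15° now. The square is about 0.3° tail-low, which is good for settling flat, and the yaws agree within 0.1°. I go down to a hover of about 1 mm and advance.

Call:
{"fn": "send_rows", "kwargs": {"steps": [[[0,0,0.1,0.001,0,-0.003,255],[0,0,0.1,0.002,0,-0.006,255],[0,0,0.1,0.004,0,-0.008,255],[0,0,0.1,0.006,0,-0.009,255],[0,0,0.1,0.008,0,-0.009,255],[0,0,0.1,0.008,0,-0.009,255]]]}}

```text
time: 18.47
tcp_pos: [0.6162, -0.0787, 0.0577]
ee_rot: [-1.244, -1.262, 1.2]
wrist_force: [0.3, 0.0, -3.1]
width: 0.0086
```

```bash
python3 st.py
```

```text
t 18.4667 p [ 0.6162 -0.0787  0.0577] w 0.0086 F [ 0.3  0.  -3.1] T [-0.03 -0.01 -0.04] yaw 1.11 ycol [ 0.0548 -0.004  -0.9985]
```

Call:
{"fn": "send_rows", "kwargs": {"steps": [[[0,0,0,0.001,0,0,255],[0,0,0,0.002,0,0,255],[0,0,0,0.003,0,0,255],[0,0,0,0.004,0,0,255],[0,0,0,0.004,0,0,255]]]}}

```text
time: 18.88
tcp_pos: [0.6201, -0.0787, 0.0578]
ee_rot: [-1.243, -1.262, 1.201]
wrist_force: [-4.9, -0.1, -1.3]
width: 0.0085
```

```bash
python3 st.py
```

```text
t 18.8833 p [ 0.6201 -0.0787  0.0578] w 0.0085 F [-4.9 -0.1 -1.3] T [ 0.05  0.72 -0.02] yaw 1.1 ycol [ 0.0545 -0.004  -0.9985]
```

Call:
{"fn": "send_rows", "kwargs": {"steps": [[[0,0,0,0.0007,0,0,255],[0,0,0,0.0015,0,0,255],[0,0,0,0.002,0,0,255],[0,0,0,0.002,0,0,255]]]}}

```text
time: 19.22
tcp_pos: [0.6218, -0.0787, 0.0578]
ee_rot: [-1.243, -1.261, 1.201]
wrist_force: [-5.2, 0.0, -0.6]
width: 0.0086
```

```bash
python3 st.py;python3 meas.py w19;python3 - <<'E'
from pitch import *
direction('w19.npz','stock')
E
```

```text
t 19.2167 p [ 0.6218 -0.0787  0.0578] w 0.0086 F [-5.2  0.  -0.6] T [0.05 0.88 0.01] yaw 1.1 ycol [ 0.0539 -0.004  -0.9985]
[(42.5, np.float64(-29.3)), (219.5, np.float64(24.5)), (362.5, np.float64(-40.5))]
w19.npz stock (160, np.float32(0.114974976)) (160, np.float32(0.07749939)) yaw 0.98 pitch up(+x end up) deg 0.19
```

Call:
{"fn": "send_rows", "kwargs": {"steps": [[[0,0,0,0.0007,0,0,255],[0,0,0,0.0015,0,0,255],[0,0,0,0.0015,0,0,255]]]}}

```text
time: 19.52
tcp_pos: [0.6222, -0.0787, 0.0576]
ee_rot: [-1.242, -1.259, 1.202]
wrist_force: [-9.2, -0.3, 2.8]
width: 0.0089
```

Call:
{"fn": "send_rows", "kwargs": {"steps": [[[0,0,0,0.0007,0,0,255],[0,0,0,0.0015,0,0,255],[0,0,0,0.0015,0,0,255]]]}}

```text
time: 19.77
tcp_pos: [0.6223, -0.0786, 0.0575]
ee_rot: [-1.24, -1.257, 1.203]
wrist_force: [-12.6, -0.4, 4.5]
width: 0.0087
```

```bash
python3 st.py
```

```text
t 19.7667 p [ 0.6223 -0.0786  0.0575] w 0.0087 F [-12.6  -0.4   4.5] T [-0.04  2.34 -0.03] yaw 1.08 ycol [ 0.0492 -0.0043 -0.9988]
```

The hard stop is at x = 0.6222, where Fx climbs without motion. Now I restore the pitch a little and press the stock down.

Call:
{"fn": "send_rows", "kwargs": {"steps": [[[0,-0.15,0,0.0,0,-0.0005,255],[0,-0.25,0,0.0,0,-0.001,255],[0,-0.25,0,0.0003,0,-0.001,255],[0,-0.25,0,0.0005,0,-0.001,255]]]}}

```text
time: 20.1
tcp_pos: [0.6221, -0.0786, 0.0565]
ee_rot: [-1.242, -1.259, 1.202]
wrist_force: [-9.7, -1.2, 2.9]
width: 0.0086
```

```bash
python3 st.py;python3 meas.py w20;python3 - <<'E'
from pitch import *
direction('w20.npz','stock')
direction('w20.npz',(lambda y:180+(y-0)*22/265,lambda y:378.5-(y)*21.5/265))
E
```

```text
t 20.1 p [ 0.6221 -0.0786  0.0565] w 0.0086 F [-9.7 -1.2  2.9] T [-0.11  1.81 -0.04] yaw 1.07 ycol [ 0.0523 -0.0045 -0.9986]
[(41.5, np.float64(-31.6)), (219.5, np.float64(31.2)), (362.5, np.float64(-40.6))]
w20.npz stock (160, np.float32(0.11769867)) (160, np.float32(0.076187134)) yaw 0.94 pitch up(+x end up) deg -0.13
w20.npz plate (9, np.float32(0.20593262)) (118, np.float32(0.14427185)) yaw -3.94 pitch up(+x end up) deg 17.89
```

Call:
{"fn": "send_rows", "kwargs": {"steps": [[[0,-0.1,0,0.0,0,-0.0004,255],[0,-0.1,0,0.0003,0,-0.0008,255],[0,-0.1,0,0.0005,0,-0.0008,255],[0,-0.1,0,0.0005,0,-0.0008,255]]]}}

```text
time: 20.48
tcp_pos: [0.6223, -0.0787, 0.0563]
ee_rot: [-1.244, -1.26, 1.201]
wrist_force: [-9.5, -0.2, 9.1]
width: 0.0082
```

```bash
python3 st.py
```

```text
t 20.4833 p [ 0.6223 -0.0787  0.0563] w 0.0082 F [-9.5 -0.2  9.1] T [0.12 1.97 0.02] yaw 1.07 ycol [ 0.0538 -0.0047 -0.9985]
```

```bash
python3 meas.py w21;python3 - <<'E'
from pitch import *
direction('w21.npz','stock')
img,K,Rm,p=cam('scene');np.savez('s21.npz',img=img,K=K,Rm=Rm,p=p);cv2.imwrite('pics/s21.png',cv2.resize(img[175:245,225:310,::-1],None,fx=8,fy=8,interpolation=cv2.INTER_CUBIC))
E
```

```text
[(41.5, np.float64(-30.2)), (219.5, np.float64(27.9)), (362.5, np.float64(-40.5))]
w21.npz stock (160, np.float32(0.11797333)) (160, np.float32(0.083114624)) yaw 0.95 pitch up(+x end up) deg -0.02
```

View pics/w21.png

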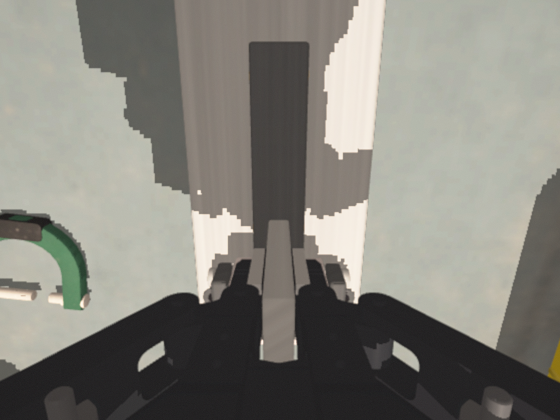

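View pics/s21.png

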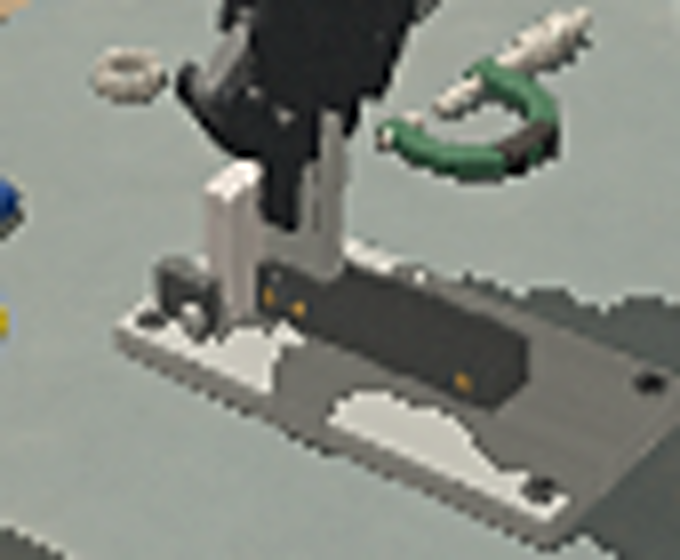

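```bash
python3 - <<'E'
from pitch import *
direction('w21.npz',(lambda y:177.5+y*18.5/262,lambda y:383.5-y*20/262))
# upright projection in scene
d=np.load('s21.npz');img,K,Rm,p=d['img'],d['K'],d['Rm'],d['p']
yaw=np.radians(.97);ex=np.array([np.cos(yaw),np.sin(yaw),0]);ey=np.array([-ex[1],ex[0],0]);ez=np.array([0,0,1.])
c=np.array([.5751,-.0797,.015])
def up(th):
    piv=np.array([.068,.008]);out=[]
    for fx,fz in((.06,.06),(.074,.06),(.06,.0),(.06,.026)):
        v=np.array([fx,fz])-piv;r=np.array([v[0]*np.cos(th)-v[1]*np.sin(th),v[0]*np.sin(th)+v[1]*np.cos(th)])+piv
        for s in(.025,-.025): out.append(c+r[0]*ex+s*ey+r[1]*ez)
    return proj(out,K,Rm,p)
for th in(.14,0.,-.05):
    u=(up(th)-[225,175]+.5)*8-.5;print(th,'crop: top face +y,-y',u[0].round(0),u[1].round(0),'top back',u[2].round(0),u[3].round(0),'foot',u[4].round(0),'26mm',u[6].round(0))
pc=[c+a*ex+b*ey for a,b in((.1,.05),(-.1,.05))];print('plate corners',((proj(pc,K,Rm,p)-[225,175]+.5)*8-.5).round(0))
E
```

```text
w21.npz plate (234, np.float32(0.1710434)) (238, np.float32(0.28862)) yaw 0.96 pitch up(+x end up) deg 0.01
0.14 crop: top face +y,-y [243. 209.] [323. 149.] top back [214. 192.] [294. 133.] foot [229. 330.] 26mm [235. 278.]
0.0 crop: top face +y,-y [228. 199.] [308. 139.] top back [198. 187.] [279. 127.] foot [232. 329.] 26mm [230. 273.]
-0.05 crop: top face +y,-y [222. 196.] [303. 136.] top back [193. 185.] [273. 126.] foot [232. 328.] 26mm [228. 272.]
plate corners [[109. 324.]
 [546. 521.]]
```

The stock's pitch is -0.02° against the plate's +0.01°, and the yaws are 0.95° and 0.96°, so the underside lies flat. The upright's top corner in the scene (206,187) fits the prediction for zero lean after the plate-corner offset. I press a little more into the stop to be sure of the foot contact.

Call:
{"fn": "send_rows", "kwargs": {"steps": [[[0,0,0,0.0005,0,-0.0001,255],[0,-0.05,0,0.001,0,-0.0003,255],[0,-0.05,0,0.0012,0,-0.0003,255],[0,-0.05,0,0.0012,0,-0.0003,255]]]}}

```text
time: 20.92
tcp_pos: [0.6223, -0.0787, 0.0562]
ee_rot: [-1.243, -1.259, 1.202]
wrist_force: [-12.5, -0.9, 10.1]
width: 0.0087
```

```bash
python3 st.py;python3 meas.py w22;python3 - <<'E'
from pitch import *
direction('w22.npz','stock')
direction('w22.npz',(lambda y:177.5+y*18.5/262,lambda y:383.5-y*20/262))
# left edge of upright, scene, initial vs now
now,K,Rm,p=cam('scene');np.savez('s22.npz',img=now,K=K,Rm=Rm,p=p)
cv2.imwrite('pics/s22.png',cv2.resize(now[175:245,225:310,::-1],None,fx=8,fy=8,interpolation=cv2.INTER_CUBIC))
for nm,im in(('init',cv2.imread('pics/scene0.png')[:,:,::-1]),('pitched',np.load('s17.npz')['img']),('s21',np.load('s21.npz')['img']),('now',now)):
    g=cv2.GaussianBlur(cv2.cvtColor(np.ascontiguousarray(im),cv2.COLOR_RGB2GRAY),(3,3),0).astype(float);r=[]
    for y in range(200,209):
        dd=np.abs(np.diff(g[y,244:262]));i=min(max(dd.argmax(),1),len(dd)-2);j=np.arange(i-1,i+2);r.append(244.5+(j@dd[j])/dd[j].sum())
    print(nm,np.round(r,1))
E
python3 st.py
```

```text
t 20.9167 p [ 0.6223 -0.0787  0.0562] w 0.0087 F [-12.5  -0.9  10.1] T [ 0.    2.6  -0.04] yaw 1.05 ycol [ 0.0528 -0.005  -0.9986]
[(41.5, np.float64(-29.8)), (219.5, np.float64(27.2)), (362.5, np.float64(-40.8))]
w22.npz stock (160, np.float32(0.11640167)) (160, np.float32(0.08695984)) yaw 0.93 pitch up(+x end up) deg -0.16
w22.npz plate (234, np.float32(0.1619339)) (239, np.float32(0.31158447)) yaw 0.92 pitch up(+x end up) deg -0.04
init [256.2 251.6 251.7 251.5 251.3 251.3 251.  248.6 248.6]
pitched [256.4 256.5 257.4 258.4 249.7 249.7 250.4 256.6 256.3]
s21 [256.8 257.2 257.5 258.5 258.6 249.9 250.5 248.3 256.6]
now [256.8 257.2 257.5 258.6 258.6 250.2 250.5 248.3 256.6]
t 21.0167 p [ 0.6223 -0.0787  0.0562] w 0.0083 F [-12.5   0.1   9.8] T [ 0.03  2.58 -0.02] yaw 1.05 ycol [ 0.0528 -0.005  -0.9986]
```

Call:
{"fn": "send_rows", "kwargs": {"steps": [[[0,-0.1,0,0.0003,0,-0.0003,255],[0,-0.15,0,0.0006,0,-0.0005,255],[0,-0.15,0,0.0008,0,-0.0005,255],[0,-0.15,0,0.0008,0,-0.0005,255],[0,-0.15,0,0.0008,0,-0.0005,255],[0,-0.15,0,0.0008,0,-0.0005,255]]]}}

```text
time: 21.52
tcp_pos: [0.6223, -0.0787, 0.0562]
ee_rot: [-1.245, -1.26, 1.201]
wrist_force: [-11.7, -0.1, 10.8]
width: 0.0086
```

```bash
python3 st.py;python3 meas.py w23;python3 - <<'E'
from pitch import *
direction('w23.npz','stock')
direction('w23.npz',(lambda y:177.5+y*18.5/262,lambda y:383.5-y*20/262))
now,K,Rm,p=cam('scene')
cv2.imwrite('pics/s23.png',now[100:420,:,::-1])
E
python3 st.py
```

```text
t 21.5167 p [ 0.6223 -0.0787  0.0562] w 0.0086 F [-11.7  -0.1  10.8] T [ 0.13  2.5  -0.01] yaw 1.05 ycol [ 0.0544 -0.0053 -0.9985]
[(40.5, np.float64(-32.3)), (219.5, np.float64(27.3)), (362.5, np.float64(-40.1))]
w23.npz stock (160, np.float32(0.11153412)) (160, np.float32(0.08560181)) yaw 0.94 pitch up(+x end up) deg -0.13
w23.npz plate (235, np.float32(0.17442322)) (238, np.float32(0.31983948)) yaw 0.97 pitch up(+x end up) deg -0.06
t 21.6167 p [ 0.6223 -0.0787  0.0562] w 0.0087 F [-11.3   0.3  10.7] T [ 0.15  2.52 -0.  ] yaw 1.04 ycol [ 0.0544 -0.0053 -0.9985]
```

View pics/s23.png

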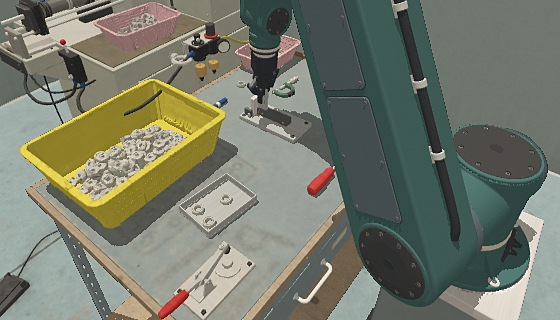

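The scene view shows the race in the tray and the square held against the upright. When I turned the tool slightly, the square kept its attitude, so the plate and the stop are holding it. Forces and pose are steady, so I hand in.

```bash
python3 -c "
from rig import close_job
print(close_job())"; python3 st.py
```

```text
the job is handed in; nothing more can be done
None
the job is handed in; nothing more can be done
```

I laid the race flat in the empty middle of the grey tray. I then set the square's stock on the plate and pushed its blade against the upright until it met a hard stop. The job was handed in at about 21.6 s, with the square still gripped (120 N) and pressed.

**Last checks**
- **Flatness:** the stock's pitch read -0.13° and the plate's -0.06°, which agree within the noise. The yaws were 0.94° and 0.97°.
- **Pressing:** the TCP (the gripper's tip point) stayed at x = 0.6223 m however hard I pushed. The square pressed on the upright with about 11 N and on the plate with about 14 N, both steady.
- **Upright:** its top corner in the scene view fits zero lean only roughly, to about 0.03 rad. That it stands square rests mainly on the hard stop and the flat stock.

**What went wrong on the way:** on the first push I pressed down too hard, about 25 N. Friction turned the square about 2.5° tail-up in the grip, and the upright appeared to go slightly past square. I backed off, tilted the tool to level the square and pushed again with it hovering. I then seated it, so the gripper finished tilted about 3°.

The micrometer was not touched, as far as the pictures show.

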